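Find the slack clip on the calibration-card rack

ROBOT

A 6-joint arm with a two-finger parallel gripper is mounted at the origin on the work surface. World frame = base frame: x ahead of the robot, y to its left, z up, the work surface at z = 0. Lengths are in m, angles in rad, forces in N, time in s.
With the tool pointing down it reaches from about 0.375 to 0.9 m from the base axis. Payload 3.1 kg.
Tool frame: the origin (TCP) lies at the very end of the fingers, on their centre line; the grasp point (between the pads) lies 19 mm behind it; z points along the fingers, y is the direction in which the jaws open and shut (so a half turn about z gives the same grasp; the last joint's range is limited). The gripper opens to 87 mm and grips with 3 to 60 N. Pads are 19 mm wide; open, the fingers measure 117 mm over their backs; the gripper's body (75 mm by 190 mm) begins 51 mm behind the grasp point.
Start: joints at [1.065, 0.527, 1.433, -0, 1.181, -0.178], TCP at [0.201, 0.592, 0.223] pointing down, gripper open.
Joint ranges: [-3.08, 3.08], [-0.75, 2.2], [0.22, 2.44], [-1.43, 4.57], [0, 2.65], [-2.85, 2.85]. Speed limits (rad/s): [2.79, 2.79, 3.14, 3.14, 3.14, 3.14].

INTERFACE

Orientations are given as a unit quaternion [x, y, z, w].
In Python, from rig import robot gives the robot as it stands. The module is installed in compiled form; this text tells all that it offers.
- The arm moves only by the tool send_rows, never from a script. Its argument "deltas" is a list of rows, each an object of numbers: "tx", "ty", "tz": the shift along the tool's x, y, z in cm; "rx", "ry", "rz": the turn, a rotation vector about the tool's x, y, z in rad. A call has 1 to 5 rows; each row is the pose to reach, as a shift and turn from the pose commanded when the call began, along the tool's axes at that moment; what a row does not reach only later rows make up. A row lasts 1/12 s, in which the tool goes at most 41.7 mm and 7.16 degrees, less where a joint would pass 70% of its speed; a pose out of reach is approached as far as the arm can. A call with a gripper value outside its range is refused whole. "claw" is the finger opening in cm, from 0 to 8.7, set as the call begins (left out, the last holds). The fingers move at their own pace and stop on an object; "squeeze" is the grip in N (left out, the last holds). Time passes only in rows, so rows that repeat a pose let the fingers close. It gives the time, the measured TCP pose, the force and the opening at its end, in the units of the state.
- robot.get_obs(): the state, without advancing time (a new reading comes with each control period).
- robot.camera(name): name is "side" or "top" or "wrist"; returns a dict with "color" (400x640x3 uint8, red, green, blue), "z_map" (400x640 float32, m along the optical axis (not along the pixel's ray), 0 where there is no reading), "intrinsics" (3x3 intrinsics, pixels), "R" (3x3) and "t" (3): a world point X has camera coordinates R X + t; the wrist camera has in their place "tool_from_camera" (4x4, takes a point from camera to tool coordinates, whose origin is the TCP and whose axes are the flange's). Camera axes: x right, y down, z forward; pixel columns grow to the right and rows downward; lengths in m; the calibration is good to about 2 mm. The wrist camera is an equidistant fisheye: a pixel r from the principal point sees the ray r / f radians off the axis. A picture is of the moment at which its call begins: read the wrist's pose just before it.
- robot.hand_in(): hands the job in, once; it reports no verdict.
Trained networks look in the newest picture that a camera, given by its name, has taken for a name from the list of things; names that differ only in an ending like _2 or _b are one class to them, and where a whole thing is asked for, a point or a joint stands for the part that bears it (a point fixed in the world has none). Each returns a list of dicts, best first, with "p" (0 to 1); they miss things now and then, are a little off and sometimes report something else, mostly with a low value. They report only what shows in the picture. A call takes as long as a camera call.
- robot.outline_of(label, camera): "pixels" (400x640 bool, what is visible of it) and "xy" ([column, row] in pixels, amid what is visible of it).
- robot.tip_of(label, camera): "xy" ([column, row] in pixels: a listed point, or the origin of a listed thing).
The state is a dict: "time": time; "q": joint angles; "joint_velocities": joint speeds; "joint_torque": joint torques, N m; "position": TCP position; "tool_rot": TCP orientation; "ft_force": force on the tool from outside, world axes, zero at the start; "moment": the same for the moment, N m; "grip_width": finger opening in m.
Only numpy, scipy, OpenCV 4.12 (cv2) and the standard library are available. Lean on these libraries where they do the work, as an engineer would, in place of code of your own. Each camera call takes 0.05 s, during which the arm holds its last target.

TASK

One of the four spring clips on the rack has lost its grip, though it looks like the others. Gently tug the cards upwards to feel which one is held too weakly, and push that card fully home in the spare clip; every card held by a sound clip must end fully home in its own place on the rack. Push gently, and leave the other things on the bench where they are.

Things in the scene. Friction and masses are not known exactly. Their poses are not given: they have to be found in the camera images.
- card_1_grip (a point): grip-tab centre of white calibration card 1 (stiff, 40 g), upright in place 1. Card 50 wide (y) x 4 thick (x), 94 mm tall; the tab on its top, 32 (y) x 12 (x) x 24 mm (z), is pinched across its 12 mm (along x). Tab centre: 82 mm above the card's foot, 12 below its top. x = normal to the card, y = across it, z = up
- card_2_grip (a point): grip-tab centre of white calibration card 2 (stiff, 40 g), upright in place 2. Card 50 wide (y) x 4 thick (x), 94 mm tall; the tab on its top, 32 (y) x 12 (x) x 24 mm (z), is pinched across its 12 mm (along x). Tab centre: 82 mm above the card's foot, 12 below its top. x = normal to the card, y = across it, z = up
- card_3_grip (a point): grip-tab centre of white calibration card 3 (stiff, 40 g), upright in place 3. Card 50 wide (y) x 4 thick (x), 94 mm tall; the tab on its top, 32 (y) x 12 (x) x 24 mm (z), is pinched across its 12 mm (along x). Tab centre: 82 mm above the card's foot, 12 below its top. x = normal to the card, y = across it, z = up
- card_4_grip (a point): grip-tab centre of white calibration card 4 (stiff, 40 g), upright in place 4. Card 50 wide (y) x 4 thick (x), 94 mm tall; the tab on its top, 32 (y) x 12 (x) x 24 mm (z), is pinched across its 12 mm (along x). Tab centre: 82 mm above the card's foot, 12 below its top. x = normal to the card, y = across it, z = up
- plate_1: place 1 of the rack: fixed back plate and side guides (58 mm wide) of its clip. Origin at bench height below the middle of the place; a fully home card has its foot on the black seat 12 mm straight above it, its tab centre 94 mm above it. Axes as for that card, x away from the sprung side. Jaws and flared lips end 67 mm above the bench
- plate_2: place 2 of the rack: fixed back plate and side guides (58 mm wide) of its clip. Origin at bench height below the middle of the place; a fully home card has its foot on the black seat 12 mm straight above it, its tab centre 94 mm above it. Axes as for that card, x away from the sprung side. Jaws and flared lips end 67 mm above the bench
- plate_3: place 3 of the rack: fixed back plate and side guides (58 mm wide) of its clip. Origin at bench height below the middle of the place; a fully home card has its foot on the black seat 12 mm straight above it, its tab centre 94 mm above it. Axes as for that card, x away from the sprung side. Jaws and flared lips end 67 mm above the bench
- plate_4: place 4 of the rack: fixed back plate and side guides (58 mm wide) of its clip. Origin at bench height below the middle of the place; a fully home card has its foot on the black seat 12 mm straight above it, its tab centre 94 mm above it. Axes as for that card, x away from the sprung side. Jaws and flared lips end 67 mm above the bench
- rack: clip rack, fixed: grey base 76 x 330 x 8 mm, four like-looking spring clips 76 mm apart along y; a sprung front jaw presses each card on a back plate. Cards slide against friction only: drawing one up takes about 9 to 13 N in the three sound clips, about 2 N in the weak one (another each time); a sideways push of the hand along x adds to or takes from that. Origin: underside, below the cards' row
- seat: black seats under the rack's cards, tops 12 mm above the bench; do not press a card into them with 25 N or more. The jaws grip from 22 to 45 mm above the bench, so a card drawn up by 10 mm is still held and guided and stays where it is let go: it must be pushed back
- spare_plate: spare clip: one sound, empty clip like the rack's, on its own foot (76 x 90 mm), fixed. Origin at bench height below its middle; axes and heights as in the rack (foot on the seat at 12 mm, tab centre at 94 mm). Jaws stand 3 mm apart and spread as a card is pushed in (10 to 20 N); the lips at 67 mm open to 17 mm, the side guides leave 54 mm
- spare_seat: black seat of the spare clip, top 12 mm above the bench; do not press with 25 N or more
- jar: bystander: small white lidded jar, 36 mm across, 34 mm high, standing near the rack's front (robot) side; origin at its underside
- marker: bystander: marker pen lying near the rack's front side, 123 mm long, 15 mm thick; x axis along it; origin at its underside
- reagent: bystander: white reagent bottle, 67 mm across, 130 mm high; origin at its underside
- tube_rack: bystander: black rack 75 x 145 x 48 mm with capped sample tubes up to 100 mm high; origin at its underside
- tip_box: bystander: clear box with grey lid, 87 x 122 x 63 mm; origin at its underside
- dish: bystander: shallow glass dish, 80 mm across, 14 mm high; origin at its underside
- cap: bystander: small grey cap, 22 mm across, 18 mm high, near the spare clip; origin at its underside
- pipette: bystander: grey hand pipette lying on the bench, about 230 mm long, 26 mm high; x axis along it; origin at its underside

How it is judged:
By the outcome, as a careful person would: the job done as asked, in the order asked, and still so for the second after the job is handed in, with the robot touching nothing.
It also fails if it takes over 64 s, if anything falls off the work surface, if the arm or the gripper's body presses on something with over 40 N, if the wrist force passes 120 N, or if a joint passes its speed limit or range.

## Working session

There is one attempt and no reset: what is moved stays moved. The work goes in short steps, Python scripts to look and compute and a tool call to move; the robot and the scene stay as the last step left them, time stands still between calls to the robot, and variables do not carry over. Pictures are saved under pics/ and viewed, and the job is handed in when it is done.

Besides the shell and the picture viewer there is one more tool, called after "Emit:" by a JSON object that holds its "method" and its "body". send_rows: Moves the arm, as the interface text tells. Its arguments: {"type":"object","properties":{"deltas":{"type":"array","items":{"type":"object","properties":{"tx":{"type":"number"},"ty":{"type":"number"},"tz":{"type":"number"},"rx":{"type":"number"},"ry":{"type":"number"},"rz":{"type":"number"}}}},"claw":{"type":"number"},"squeeze":{"type":"number"}},"required":["deltas"]}

```bash
mkdir -p pics
python3 - <<'E'
from rig import robot
import cv2
o=robot.get_obs()
for k in o: print(k,o[k])
for c in ["side","top","wrist"]:
    p=robot.camera(c); cv2.imwrite(f"pics/{c}0.png",p["color"][:,:,::-1])
    print(c,p["intrinsics"].tolist(),[ (k,p[k].tolist()) for k in ("R","t","tool_from_camera") if k in p])
E
```

```text
time 0.0
q [ 1.06552092e+00  5.28488884e-01  1.43390751e+00 -1.92047942e-06
  1.18139228e+00 -1.78498422e-01]
joint_velocities [ 1.07218686e-04  2.65159444e-03 -4.85903582e-05  5.29795097e-04
  1.20682655e-04 -5.54247979e-04]
joint_torque [-1.00529174e-03 -4.40037847e+01 -1.76592064e+01  6.31769956e-02
  5.82509895e-02 -1.90761830e-04]
position [0.20022945 0.59128063 0.22155603]
tool_rot [ 1.62662039e-01  9.86681233e-01 -1.03475685e-03 -3.67287443e-04]
ft_force [ 0.71029994 -0.1367182   0.27734667]
moment [-0.00679111  0.01989292  0.00031823]
grip_width 0.08714091969882823
side [[373.245373499711, 0.0, 320.99107918586435], [0.0, 373.245373499711, 200.5211007498952], [0.0, 0.0, 1.0]] [('R', [[-0.8467632493189977, -0.531712241567345, -0.016555717144304163], [-0.39314331145115694, 0.6464484485629661, -0.6538675248181031], [0.3583717849719079, -0.5471622204775872, -0.7564279002113056]]), ('t', [0.4600189514218913, 0.2698886751306927, 0.8471968251894485])]
top [[361.00392863195304, 0.0, 321.3558937737743], [0.0, 361.00392863195304, 199.0818188405692], [0.0, 0.0, 1.0]] [('R', [[-0.030640546276394908, -0.9993462023718201, -0.019191788059087736], [-0.9914262306486894, 0.03282662383756248, -0.12647704119388184], [0.12702435241171597, 0.015151916461227233, -0.9917838642173687]]), ('t', [-0.00018850779361000676, 0.5736702915880681, 0.8915886809857507])]
wrist [[309.70691628693146, 0.0, 322.40144528898446], [0.0, 309.70691628693146, 200.0524840098173], [0.0, 0.0, 1.0]] [('tool_from_camera', [[-0.00033656715293088114, -0.9539502201221016, -0.29996477168418306, 0.0825914427502928], [0.9999997214770782, -0.0005208926246614664, 0.000534524683902506, 0.0005390581871477229], [-0.0006661593770980575, -0.2999645082336676, 0.9539501297404475, -0.1606463091068984], [0.0, 0.0, 0.0, 1.0]])]
```

View pics/side0.png

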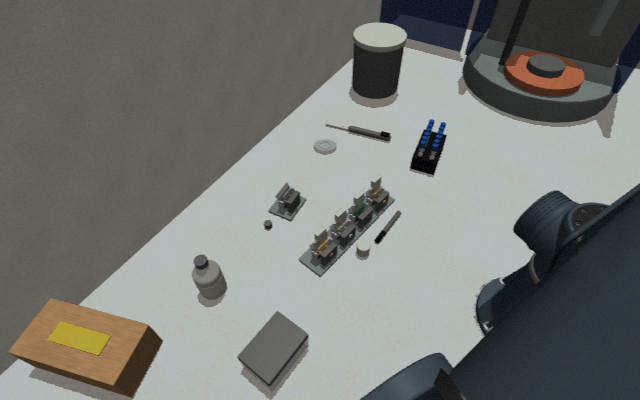

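View pics/top0.png

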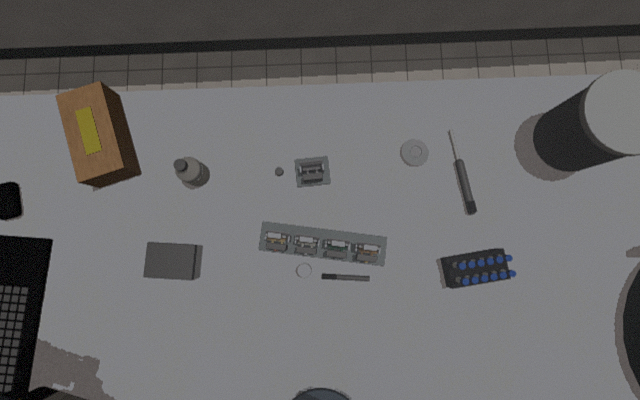

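View pics/wrist0.png

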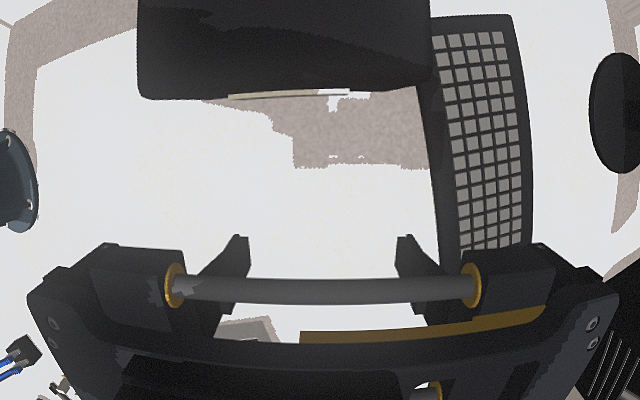

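```bash
cat > h.py <<'E'
import numpy as np, cv2
from scipy.spatial.transform import Rotation as Ro
from rig import robot
def deproj(p,u,v,z):
    K=p["intrinsics"]; c=np.array([(u-K[0,2])/K[0,0]*z,(v-K[1,2])/K[1,1]*z,z])
    return p["R"].T@(c-p["t"])
def onplane(p,u,v,h):
    K=p["intrinsics"]; d=p["R"].T@np.array([(u-K[0,2])/K[0,0],(v-K[1,2])/K[1,1],1]); o=-p["R"].T@p["t"]
    return o+d*(h-o[2])/d[2]
def proj(p,X):
    c=p["R"]@np.asarray(X)+p["t"]; K=p["intrinsics"]; return K[0,0]*c[0]/c[2]+K[0,2],K[1,1]*c[1]/c[2]+K[1,2]
def cloud(p):
    z=p["z_map"]; v,u=np.mgrid[0:400,0:640]; K=p["intrinsics"]
    c=np.stack([(u-K[0,2])/K[0,0]*z,(v-K[1,2])/K[1,1]*z,z],-1); return (c-p["t"])@p["R"]
E
python3 - <<'E'
from h import *
H=dict(card_1_grip=.094,plate_1=0,rack=0,spare_plate=0,jar=0,marker=0,cap=0,reagent=0,tube_rack=0,tip_box=0,dish=0,pipette=0)
for c in ["top","side"]:
    p=robot.camera(c)
    for l,h in H.items():
        for d in robot.tip_of(l,c):
            if d["p"]>.2: print(c,l,round(d["p"],2),np.round(d["xy"],1),np.round(onplane(p,*d["xy"],h),4))
E
```

```text
top card_1_grip 0.67 [370.8 243.8] [ 0.4555 -0.133   0.094 ]
top card_1_grip 0.62 [315.1 171.7] [ 0.6337 -0.0062  0.094 ]
top plate_1 0.61 [363.9 247.9] [ 0.4454 -0.1254  0.    ]
top plate_1 0.59 [308.2 237.6] [0.4768 0.0199 0.    ]
top plate_1 0.59 [278.7 235.4] [0.485  0.0978 0.    ]
top plate_1 0.5 [337.9 240.5] [ 0.4668 -0.0581  0.    ]
top rack 0.96 [319.  239.7] [ 0.4704 -0.0084  0.    ]
top rack 0.37 [280.5 235.8] [0.4838 0.0931 0.    ]
top spare_plate 0.64 [314.3 168.7] [ 0.6614 -0.0014  0.    ]
top jar 0.72 [182.3 258.8] [0.4315 0.3534 0.    ]
top jar 0.47 [306.4 267.6] [0.399  0.0267 0.    ]
top marker 0.64 [346.  277.8] [ 0.37   -0.0756  0.    ]
top cap 0.61 [282. 169.] [0.6636 0.0861 0.    ]
top cap 0.47 [335.7 243. ] [ 0.4604 -0.052   0.    ]
top reagent 0.86 [199.9 172.7] [0.6611 0.3096 0.    ]
top tube_rack 0.8 [469.2 266.9] [ 0.3884 -0.3952  0.    ]
top tip_box 0.98 [183.7 259.5] [0.4296 0.3497 0.    ]
top dish 0.88 [412.7 150.7] [ 0.7017 -0.269   0.    ]
top dish 0.53 [197.6 173.1] [0.6602 0.3158 0.    ]
top dish 0.46 [459.2 172.5] [ 0.6375 -0.3891  0.    ]
top pipet
[... 453 characters left out ...]
20.3 234.9] [0.519  0.0421 0.    ]
side rack 0.31 [430.1 159.8] [ 0.3758 -0.3907 -0.    ]
side spare_plate 0.72 [285.1 207.1] [0.658 0.012 0.   ]
side jar 0.64 [362.  249.6] [0.4008 0.025  0.    ]
side marker 0.73 [385.6 228. ] [ 0.3788 -0.0707  0.    ]
side reagent 0.64 [218.  290.8] [ 0.6425  0.3124 -0.    ]
side reagent 0.64 [360.1 252. ] [0.4015 0.0341 0.    ]
side tube_rack 0.89 [428.5 156.8] [ 0.3854 -0.4014  0.    ]
side tube_rack 0.66 [338.3 235.4] [0.4767 0.0181 0.    ]
side tip_box 0.96 [274.9 352. ] [0.4374 0.3564 0.    ]
side dish 0.76 [323.3 148.9] [ 0.6967 -0.2588  0.    ]
side dish 0.32 [266.6 227.4] [0.659 0.098 0.   ]
side pipette 0.89 [361.9 131.1] [ 0.6309 -0.4066  0.    ]
```

Run:
```python
from h import *
a=robot.camera("top"); A=cloud(a); b=robot.camera("side"); B=cloud(b)
i1=cv2.resize(a["color"][150:280,250:400,::-1],None,fx=5,fy=4.5,interpolation=cv2.INTER_CUBIC); cv2.imwrite("pics/t1.png",i1)
i2=cv2.resize(b["color"][170:280,250:410,::-1],None,fx=5,fy=5,interpolation=cv2.INTER_CUBIC); cv2.imwrite("pics/s1.png",i2)
# rack region fit
for n,C in (("top",A),("side",B)):
    P=C.reshape(-1,3); P=P[np.isfinite(P).all(1)]
    print(n,"bench",np.median(P[(abs(P[:,0]-.55)<.03)&(abs(P[:,1])<.1)],0))
    m=(P[:,2]>.075)&(P[:,2]<.13)&(P[:,0]>.4)&(P[:,0]<.54)&(abs(P[:,1])<.2)
    Q=P[m]; print(len(Q))
    k=np.round((Q[:,1]+.017)/.076-.5)
    for kk in np.unique(k):
        q=Q[k==kk]; print(kk,len(q),np.round(q.mean(0),4),np.round(q.min(0),4),np.round(q.max(0),4), np.round(np.linalg.eigh(np.cov(q[:,:2].T))[1][:,1],3) if len(q)>3 else'')
    m=(P[:,2]>.03)&(P[:,0]>.6)&(P[:,0]<.7)&(abs(P[:,1])<.06)
    q=P[m]
    for lo in (.03,.045,.055): 
        s=q[(q[:,2]>lo)]; print("spare",lo,len(s),s.mean(0),s.min(0),s.max(0))
    # base edge fits
    for nm,mm in (("rackbase",(P[:,0]>.41)&(P[:,0]<.53)&(abs(P[:,1]+.01)<.2)&(P[:,2]>.005)&(P[:,2]<.013)),("sparebase",(P[:,0]>.6)&(P[:,0]<.72)&(abs(P[:,1])<.07)&(P[:,2]>.005))):
        r=cv2.minAreaRect(P[mm][:,:2].astype(np.float32)); print(nm,mm.sum(),r)
```

```text
top bench [5.49999861e-01 8.59475129e-05 1.82525727e-04]
337
-2.0 86 [ 0.4471 -0.1281  0.1022] [ 0.4408 -0.1537  0.0799] [ 0.4532 -0.1058  0.1101] [0.137 0.991]
-1.0 84 [ 0.4585 -0.0546  0.1017] [ 0.4523 -0.0797  0.0806] [ 0.4648 -0.0319  0.1105] [0.143 0.99 ]
-0.0 84 [0.4702 0.0192 0.1019] [ 0.4639 -0.0032  0.0793] [0.4765 0.0426 0.11  ] [0.137 0.991]
1.0 83 [0.4818 0.0931 0.1024] [0.4755 0.0713 0.0799] [0.4882 0.1173 0.1089] [0.146 0.989]
spare 0.03 391 [0.64647881 0.00410206 0.0524302 ] [ 0.61995893 -0.02566113  0.03020909] [0.66995695 0.03466706 0.07057009]
spare 0.045 314 [0.64734905 0.00403394 0.05581728] [ 0.62161267 -0.02566113  0.04529636] [0.66995695 0.03385145 0.07057009]
spare 0.055 141 [0.65920625 0.00528115 0.06179164] [ 0.62798134 -0.02337401  0.055054  ] [0.66995695 0.0329832  0.07057009]
rackbase 1980 ((0.468564510345459, -0.014166831970214844), (0.3385052978992462, 0.11161517351865768), 88.11651611328125)
sparebase 906 ((0.6526027321815491, 0.006736576557159424), (0.07624926418066025, 0.09543495625257492), 4.684970855712891)
side bench [ 5.52479805e-01 -8.40811495e-
[... 323 characters left out ...]
0 134 [0.4843 0.0989 0.0965] [0.4773 0.0711 0.0754] [0.4931 0.1214 0.1086] [0.208 0.978]
spare 0.03 388 [0.64954974 0.00788175 0.04913151] [ 0.62355212 -0.02561779  0.03023611] [0.67425442 0.0374316  0.06646745]
spare 0.045 263 [0.6523808  0.00662236 0.05442031] [ 0.62491025 -0.02561779  0.04518304] [0.67425442 0.03599775 0.06646745]
spare 0.055 93 [0.66544634 0.00647602 0.06170829] [ 0.64818687 -0.02294837  0.05516155] [0.67425442 0.0348867  0.06646745]
rackbase 854 ((0.46391427516937256, -0.015345275402069092), (0.3286934196949005, 0.07594165951013565), 81.05879211425781)
sparebase 751 ((0.656571626663208, 0.00552922859787941), (0.07647285610437393, 0.09113886952400208), 4.199557304382324)
```

View pics/t1.png

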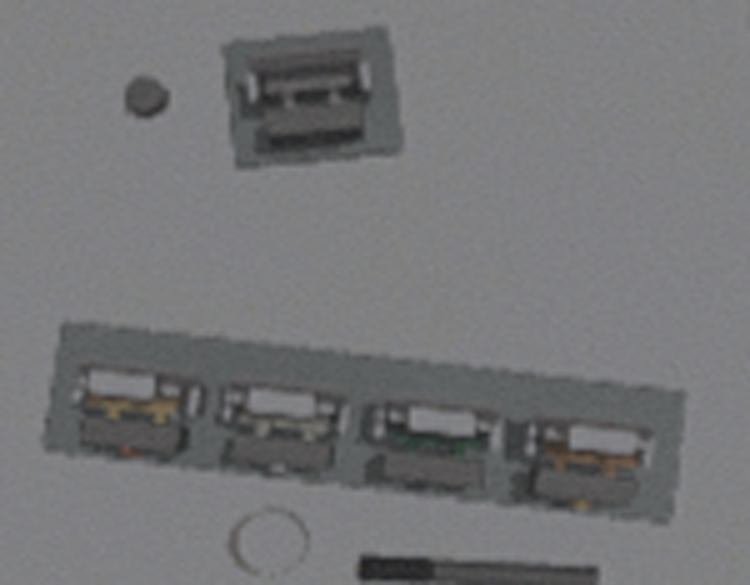

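View pics/s1.png

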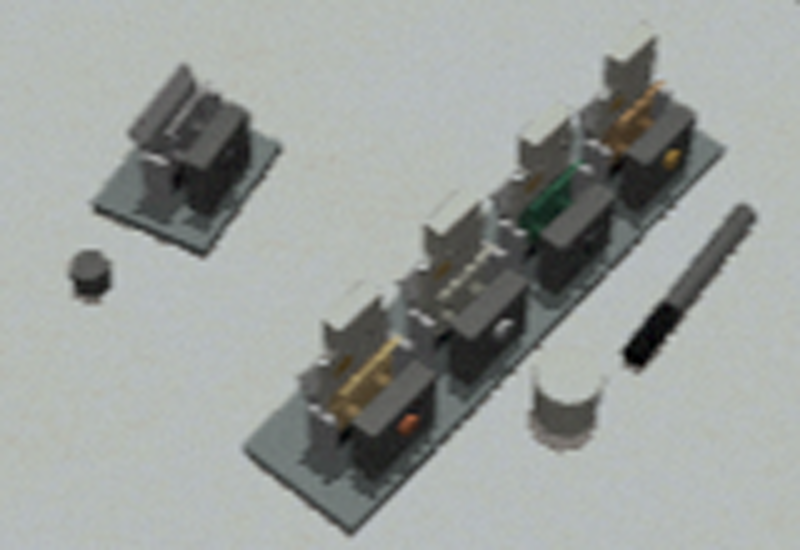

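```bash
cat >> h.py <<'E'
def plan(xyz,yaw):
    "yaw: world angle of tool y axis, tool z down"
    o=robot.get_obs(); R0=Ro.from_quat(o["tool_rot"]); y=np.array([np.cos(yaw),np.sin(yaw),0]); z=np.array([0,0,-1.]); x=np.cross(y,z)
    R1=Ro.from_matrix(np.stack([x,y,z],1))
    print("t",round(o["time"],2),"pos",np.round(o["position"],4),"F",np.round(o["ft_force"],2),"w",round(o["grip_width"],4))
    print("delta cm",np.round(R0.inv().apply(np.array(xyz)-o["position"])*100,2),"rot",np.round((R0.inv()*R1).as_rotvec(),3), "q",np.round(o["q"],2))
E
python3 - <<'E'
from h import *
plan([.483,.095,.17],-.156)
E
```

```text
t 1.55 pos [0.2006 0.5919 0.2226] F [ 0.12 -0.18  0.05] w 0.0873
delta cm [-42.7  -38.     5.26] rot [ 0.  -0.   1.4] q [ 1.07  0.53  1.43 -0.    1.18 -0.18]
```

Emit:
{"method": "send_rows", "body": {"deltas": [{"tx":-3,"ty":-2.7,"tz":0.4,"rz":0.11},{"tx":-6,"ty":-5.4,"tz":0.8,"rz":0.22},{"tx":-9,"ty":-8.1,"tz":1.2,"rz":0.33},{"tx":-12,"ty":-10.8,"tz":1.6,"rz":0.44},{"tx":-15,"ty":-13.5,"tz":2,"rz":0.55}], "claw": 4.5, "squeeze": 40}}

```text
schema error: expected keys tx, ty, tz, rx, ry, rz
```

Run:
```python
from h import *
plan([.483,.095,.17],-.156)
```

```text
t 1.55 pos [0.2006 0.5919 0.2226] F [ 0.12 -0.18  0.05] w 0.0873
delta cm [-42.7  -38.     5.26] rot [ 0.  -0.   1.4] q [ 1.07  0.53  1.43 -0.    1.18 -0.18]
```

Emit:
{"method": "send_rows", "body": {"deltas": [{"tx":-3,"ty":-2.7,"tz":0.4,"rx":0,"ry":0,"rz":0.11},{"tx":-6,"ty":-5.4,"tz":0.8,"rx":0,"ry":0,"rz":0.22},{"tx":-9,"ty":-8.1,"tz":1.2,"rx":0,"ry":0,"rz":0.33},{"tx":-12,"ty":-10.8,"tz":1.6,"rx":0,"ry":0,"rz":0.44},{"tx":-15,"ty":-13.5,"tz":2,"rx":0,"ry":0,"rz":0.55}], "claw": 4.5, "squeeze": 40}}

```text
time: 1.97
position: [0.2998, 0.4145, 0.2026]
tool_rot: [0.427, 0.904, 0.0, 0.0]
ft_force: [1.0, 0.5, 0.4]
grip_width: 0.0615
```

Run:
```python
from h import *
plan([.483,.095,.17],-.156)
```

```text
t 1.97 pos [0.2998 0.4145 0.2026] F [0.99 0.51 0.45] w 0.0615
delta cm [-36.3   -6.19   3.26] rot [ 0.001 -0.     0.846] q [ 0.73  0.4   1.74 -0.    1.    0.04]
```

Emit:
{"method": "send_rows", "body": {"deltas": [{"tx":-3.6,"ty":-0.6,"tz":0.3,"rx":0,"ry":0,"rz":0.085},{"tx":-7.2,"ty":-1.2,"tz":0.6,"rx":0,"ry":0,"rz":0.17},{"tx":-10.8,"ty":-1.8,"tz":0.9,"rx":0,"ry":0,"rz":0.255},{"tx":-14.4,"ty":-2.4,"tz":1.2,"rx":0,"ry":0,"rz":0.34},{"tx":-18.0,"ty":-3.0,"tz":1.5,"rx":0,"ry":0,"rz":0.425}]}}

```text
time: 2.38
position: [0.3922, 0.2569, 0.1877]
tool_rot: [0.608, 0.794, 0.0, 0.0]
ft_force: [0.7, -0.1, 0.6]
grip_width: 0.0454
```

Run:
```python
from h import *
plan([.483,.095,.17],-.156)
```

```text
t 2.38 pos [0.3922 0.2569 0.1877] F [ 0.74 -0.12  0.62] w 0.0454
delta cm [-18.     4.52   1.78] rot [ 0.001 -0.     0.421] q [0.34 0.37 1.85 0.   0.92 0.08]
```

Emit:
{"method": "send_rows", "body": {"deltas": [{"tx":-3.6,"ty":0.9,"tz":0.4,"rx":0,"ry":0,"rz":0.085},{"tx":-7.2,"ty":1.8,"tz":0.7,"rx":0,"ry":0,"rz":0.17},{"tx":-10.8,"ty":2.7,"tz":1.1,"rx":0,"ry":0,"rz":0.255},{"tx":-14.4,"ty":3.6,"tz":1.4,"rx":0,"ry":0,"rz":0.34},{"tx":-18.0,"ty":4.5,"tz":1.8,"rx":0,"ry":0,"rz":0.42}]}}

```text
time: 2.8
position: [0.4836, 0.095, 0.1697]
tool_rot: [0.76, 0.65, 0.0, 0.0]
ft_force: [0.7, 1.1, -0.5]
grip_width: 0.0448
```

Emit:
{"method": "send_rows", "body": {"deltas": [{"tx":0,"ty":0,"tz":0,"rx":0,"ry":0,"rz":0},{"tx":0,"ty":0,"tz":0,"rx":0,"ry":0,"rz":0}]}}

```text
time: 2.97
position: [0.4838, 0.095, 0.1695]
tool_rot: [0.76, 0.65, 0.0, 0.0]
ft_force: [-0.4, 0.6, 0.7]
grip_width: 0.045
```

```bash
cat >> h.py <<'E'
def wproj(p,o,X):
    R0=Ro.from_quat(o["tool_rot"]).as_matrix(); T=p["tool_from_camera"]
    xt=R0.T@(np.asarray(X)-o["position"]); c=T[:3,:3].T@(xt-T[:3,3]); K=p["intrinsics"]
    th=np.arctan2(np.hypot(c[0],c[1]),c[2]); n=np.hypot(c[0],c[1])
    return K[0,0]*th*c[0]/n+K[0,2],K[1,1]*th*c[1]/n+K[1,2]
def wcloud(p,o):
    K=p["intrinsics"]; T=p["tool_from_camera"]; z=p["z_map"]; v,u=np.mgrid[0:400,0:640]
    a=(u-K[0,2])/K[0,0]; b=(v-K[1,2])/K[1,1]; th=np.hypot(a,b)+1e-9; s=np.tan(th)/th
    c=np.stack([a*s*z,b*s*z,z],-1); t=c@T[:3,:3].T+T[:3,3]
    return t@Ro.from_quat(o["tool_rot"]).as_matrix().T+o["position"]
E
python3 - <<'E'
from h import *
plan([.483,.095,.17],-.156)
o=robot.get_obs();p=robot.camera("wrist"); im=p["color"][:,:,::-1].copy()
C=wcloud(p,o); P=C[(p["z_map"]>0)&(p["z_map"]<1)]
np.savez("w1.npz",C=C,z=p["z_map"])
m=(P[:,2]>.1)&(P[:,2]<.115)&(P[:,0]>.4)&(P[:,0]<.52)&(abs(P[:,1])<.2)
Q=P[m];k=np.round((Q[:,1]+.017)/.076-.5)
for kk in np.unique(k):
    q=Q[k==kk].astype(np.float32); print(kk,len(q),np.round(q.mean(0),4),q.min(0),q.max(0),cv2.minAreaRect(q[:,:2]))
for i in range(4):
    X=np.array([.483,.095,.106])-i*np.array([.0117,.0745,0])
    u,v=wproj(p,o,X); print(u,v); cv2.circle(im,(int(u),int(v)),2,(0,0,255),-1)
cv2.imwrite("pics/w1.png",im)
E
```

```text
t 2.97 pos [0.4838 0.095  0.1695] F [-0.39  0.62  0.69] w 0.045
delta cm [-0.01 -0.08 -0.05] rot [ 0.    -0.     0.001] q [-0.03  0.43  1.81  0.    0.9   0.12]Traceback (most recent call last):
  File "<stdin>", line 9, in <module>
cv2.error: OpenCV(4.12.0) /io/opencv/modules/imgproc/src/convhull.cpp:143: error: (-215:Assertion failed) total >= 0 && (depth == CV_32F || depth == CV_32S) in function 'convexHull'
```

Run:
```python
from h import *
o=robot.get_obs();p=robot.camera("wrist"); im=p["color"][:,:,::-1].copy()
C=wcloud(p,o); P=C[(p["z_map"]>0)&(p["z_map"]<1)]
np.savez("w1.npz",C=C,z=p["z_map"])
m=(P[:,2]>.1)&(P[:,2]<.115)&(P[:,0]>.4)&(P[:,0]<.52)&(abs(P[:,1])<.2)
Q=P[m];k=np.round((Q[:,1]+.017)/.076-.5)
for kk in np.unique(k):
    q=np.ascontiguousarray(Q[k==kk][:,:2],np.float32); print(kk,len(q),np.round(q.mean(0),4),q.min(0),q.max(0),cv2.minAreaRect(q) if len(q)>3 else '')
for i in range(4):
    X=np.array([.483,.095,.106])-i*np.array([.0117,.0745,0])
    u,v=wproj(p,o,X); print(u,v); cv2.circle(im,(int(u),int(v)),2,(0,0,255),-1)
cv2.imwrite("pics/w1.png",im)
```

```text
-0.0 69 [0.4703 0.0084] [0.4642767  0.00423398] [0.4762222  0.03679984] ((0.4722677171230316, 0.02043698914349079), (0.03208562359213829, 0.011737937107682228), 80.81839752197266)
1.0 614 [0.4843 0.096 ] [0.47614107 0.07904187] [0.49230853 0.11152095] ((0.48440486192703247, 0.09505297243595123), (0.032092295587062836, 0.011932047083973885), 80.98738098144531)
322.8523694438234 217.60833757701118
322.54760772508166 297.92701020754527
322.30891265582034 356.820913649543
322.1294799244892 399.01658684367715
```

View pics/w1.png

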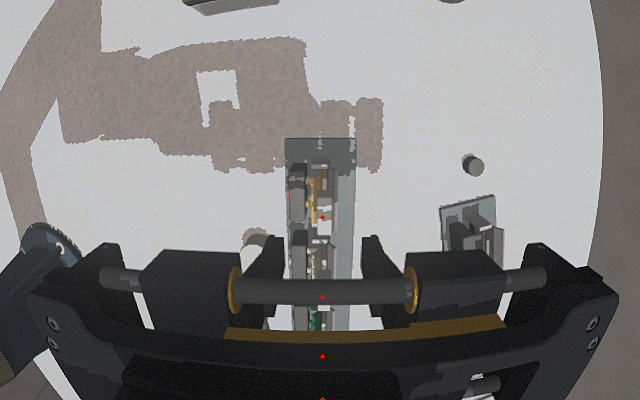

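Emit:
{"method": "send_rows", "body": {"deltas": [{"tx":0,"ty":0.06,"tz":3,"rx":0,"ry":0,"rz":0},{"tx":0,"ty":0.06,"tz":6,"rx":0,"ry":0,"rz":0},{"tx":0,"ty":0.06,"tz":8,"rx":0,"ry":0,"rz":0},{"tx":0,"ty":0.06,"tz":9.1,"rx":0,"ry":0,"rz":0},{"tx":0,"ty":0.06,"tz":9.1,"rx":0,"ry":0,"rz":0}]}}

```text
time: 3.48
position: [0.4804, 0.0983, 0.0766]
tool_rot: [0.757, 0.653, -0.002, -0.002]
ft_force: [-0.3, 0.0, 0.5]
grip_width: 0.045
```

Emit:
{"method": "send_rows", "body": {"deltas": [{"tx":0,"ty":0,"tz":0,"rx":0,"ry":0,"rz":0},{"tx":0,"ty":0,"tz":0,"rx":0,"ry":0,"rz":0},{"tx":0,"ty":0,"tz":0,"rx":0,"ry":0,"rz":0},{"tx":0,"ty":0,"tz":0,"rx":0,"ry":0,"rz":0}], "claw": 0.8, "squeeze": 10}}

```text
time: 3.82
position: [0.4839, 0.097, 0.0797]
tool_rot: [0.758, 0.652, 0.001, 0.001]
ft_force: [0.1, -0.3, 0.1]
grip_width: 0.0262
```

Emit:
{"method": "send_rows", "body": {"deltas": [{"tx":0,"ty":0,"tz":0,"rx":0,"ry":0,"rz":0},{"tx":0,"ty":0,"tz":0,"rx":0,"ry":0,"rz":0}]}}

```text
time: 3.98
position: [0.4836, 0.0967, 0.0792]
tool_rot: [0.758, 0.652, 0.0, 0.0]
ft_force: [-0.4, 0.1, -0.7]
grip_width: 0.0134
```

Emit:
{"method": "send_rows", "body": {"deltas": [{"tx":0,"ty":0,"tz":0,"rx":0,"ry":0,"rz":0},{"tx":0,"ty":0,"tz":0,"rx":0,"ry":0,"rz":0},{"tx":0,"ty":0,"tz":0,"rx":0,"ry":0,"rz":0}]}}

```text
time: 4.23
position: [0.4839, 0.0966, 0.0791]
tool_rot: [0.759, 0.652, 0.001, 0.0]
ft_force: [0.0, -1.0, 5.0]
grip_width: 0.0123
```

Emit:
{"method": "send_rows", "body": {"deltas": [{"tx":0,"ty":0,"tz":0,"rx":0,"ry":0,"rz":0},{"tx":0,"ty":0,"tz":0,"rx":0,"ry":0,"rz":0}], "squeeze": 35}}

```text
time: 4.4
position: [0.4839, 0.0966, 0.0791]
tool_rot: [0.759, 0.652, 0.001, 0.001]
ft_force: [-1.1, -1.0, 5.4]
grip_width: 0.0118
```

Emit:
{"method": "send_rows", "body": {"deltas": [{"tx":0,"ty":0,"tz":-0.1,"rx":0,"ry":0,"rz":0},{"tx":0,"ty":0,"tz":-0.15,"rx":0,"ry":0,"rz":0}]}}

```text
time: 4.57
position: [0.4837, 0.0966, 0.0795]
tool_rot: [0.759, 0.652, 0.0, 0.0]
ft_force: [2.4, -0.1, -9.0]
grip_width: 0.0116
```

Emit:
{"method": "send_rows", "body": {"deltas": [{"tx":0,"ty":0,"tz":-0.1,"rx":0,"ry":0,"rz":0},{"tx":0,"ty":0,"tz":-0.15,"rx":0,"ry":0,"rz":0}]}}

```text
time: 4.73
position: [0.4837, 0.0966, 0.0811]
tool_rot: [0.758, 0.652, 0.0, 0.0]
ft_force: [4.1, 0.0, -8.6]
grip_width: 0.0115
```

Emit:
{"method": "send_rows", "body": {"deltas": [{"tx":0,"ty":0,"tz":-0.1,"rx":0,"ry":0,"rz":0},{"tx":0,"ty":0,"tz":-0.15,"rx":0,"ry":0,"rz":0}]}}

```text
time: 4.9
position: [0.4837, 0.0966, 0.0829]
tool_rot: [0.758, 0.652, 0.0, 0.0]
ft_force: [2.1, -0.1, -7.4]
grip_width: 0.0117
```

Emit:
{"method": "send_rows", "body": {"deltas": [{"tx":0,"ty":0,"tz":0.15,"rx":0,"ry":0,"rz":0},{"tx":0,"ty":0,"tz":0.3,"rx":0,"ry":0,"rz":0},{"tx":0,"ty":0,"tz":0.4,"rx":0,"ry":0,"rz":0},{"tx":0,"ty":0,"tz":0.45,"rx":0,"ry":0,"rz":0}]}}

```text
time: 5.23
position: [0.4839, 0.0968, 0.0801]
tool_rot: [0.758, 0.652, 0.001, 0.001]
ft_force: [1.1, -0.2, 8.6]
grip_width: 0.0118
```

Emit:
{"method": "send_rows", "body": {"deltas": [{"tx":0,"ty":0,"tz":0.05,"rx":0,"ry":0,"rz":0},{"tx":0,"ty":0,"tz":0.05,"rx":0,"ry":0,"rz":0}]}}

```text
time: 5.4
position: [0.4838, 0.0968, 0.0797]
tool_rot: [0.758, 0.652, 0.001, 0.001]
ft_force: [1.2, -0.5, 7.6]
grip_width: 0.0115
```

Still sliding at about 8 N; the foot hasn't reached the seat yet.

Emit:
{"method": "send_rows", "body": {"deltas": [{"tx":0,"ty":0,"tz":0.08,"rx":0,"ry":0,"rz":0},{"tx":0,"ty":0,"tz":0.08,"rx":0,"ry":0,"rz":0},{"tx":0,"ty":0,"tz":0.08,"rx":0,"ry":0,"rz":0}]}}

```text
time: 5.65
position: [0.4839, 0.0968, 0.0791]
tool_rot: [0.758, 0.652, 0.001, 0.001]
ft_force: [1.1, -0.1, 9.1]
grip_width: 0.0117
```

Emit:
{"method": "send_rows", "body": {"deltas": [{"tx":0,"ty":0,"tz":0.06,"rx":0,"ry":0,"rz":0},{"tx":0,"ty":0,"tz":0.06,"rx":0,"ry":0,"rz":0}]}}

```text
time: 5.82
position: [0.4839, 0.0968, 0.079]
tool_rot: [0.758, 0.652, 0.001, 0.001]
ft_force: [0.1, -0.1, 14.0]
grip_width: 0.0117
```

Emit:
{"method": "send_rows", "body": {"deltas": [{"tx":0,"ty":0,"tz":-0.1,"rx":0,"ry":0,"rz":0},{"tx":0,"ty":0,"tz":-0.1,"rx":0,"ry":0,"rz":0},{"tx":0,"ty":0,"tz":-0.1,"rx":0,"ry":0,"rz":0},{"tx":0,"ty":0,"tz":-0.1,"rx":0,"ry":0,"rz":0},{"tx":0,"ty":0,"tz":-0.1,"rx":0,"ry":0,"rz":0}], "claw": 4, "squeeze": 10}}

```text
time: 6.23
position: [0.4825, 0.0968, 0.0774]
tool_rot: [0.758, 0.652, -0.001, -0.001]
ft_force: [0.7, 0.3, -0.6]
grip_width: 0.0359
```

Emit:
{"method": "send_rows", "body": {"deltas": [{"tx":-1,"ty":0,"tz":0,"rx":0,"ry":0,"rz":0},{"tx":-3,"ty":-0.03,"tz":0,"rx":0,"ry":0,"rz":0},{"tx":-5.5,"ty":-0.05,"tz":0,"rx":0,"ry":0,"rz":0.006},{"tx":-7.3,"ty":-0.06,"tz":0,"rx":0,"ry":0,"rz":0.006},{"tx":-7.7,"ty":-0.06,"tz":0,"rx":0,"ry":0,"rz":0.006}]}}

```text
time: 6.65
position: [0.4704, 0.0181, 0.0774]
tool_rot: [0.761, 0.649, -0.001, -0.0]
ft_force: [0.2, -0.6, -1.0]
grip_width: 0.0397
```

Emit:
{"method": "send_rows", "body": {"deltas": [{"tx":0,"ty":0,"tz":0,"rx":0,"ry":0,"rz":0},{"tx":0,"ty":0,"tz":0,"rx":0,"ry":0,"rz":0}]}}

```text
time: 6.82
position: [0.4709, 0.0205, 0.0775]
tool_rot: [0.761, 0.649, -0.0, -0.0]
ft_force: [-0.5, 0.6, -0.0]
grip_width: 0.0398
```

Run:
```python
from h import *
plan([.4721,.0204,.0785],-.158)
o=robot.get_obs();p=robot.camera("wrist"); im=p["color"][:,:,::-1].copy()
C=wcloud(p,o); P=C[(p["z_map"]>0)&(p["z_map"]<1)]
m=(P[:,2]>.1)&(P[:,2]<.115)&(P[:,0]>.4)&(P[:,0]<.52)&(abs(P[:,1])<.2)
Q=P[m];k=np.round((Q[:,1]+.017)/.076-.5)
for kk in np.unique(k):
    q=np.ascontiguousarray(Q[k==kk][:,:2],np.float32); print(kk,len(q),np.round(Q[k==kk].mean(0),4),q.min(0),q.max(0),cv2.minAreaRect(q) if len(q)>3 else '')
cv2.imwrite("pics/w2.png",im)
```

```text
t 6.82 pos [0.4709 0.0205 0.0775] F [-0.46  0.57 -0.04] w 0.0398
delta cm [ 0.01  0.12 -0.1 ] rot [-0.001 -0.    -0.   ] q [-0.19  0.58  1.94  0.    0.63 -0.04]
-0.0 1579 [0.473  0.0294 0.1058] [0.44097155 0.0147958 ] [0.50516087 0.03732371] ((0.4723409116268158, 0.02723345160484314), (0.01860632188618183, 0.06507749110460281), 80.63597869873047)
1.0 1990 [0.4839 0.0951 0.1044] [0.4759168 0.0787947] [0.491961   0.11138747] ((0.4838870167732239, 0.09502091258764267), (0.03178717941045761, 0.011941746808588505), 81.26697540283203)
```

View pics/w2.png

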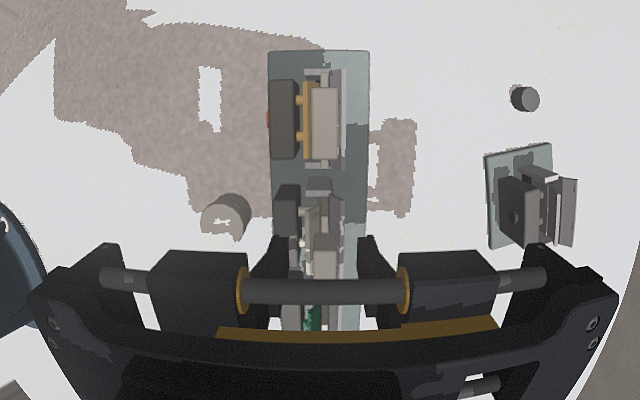

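Emit:
{"method": "send_rows", "body": {"deltas": [{"tx":0,"ty":0.12,"tz":-0.1,"rx":0,"ry":0,"rz":0},{"tx":0,"ty":0.12,"tz":-0.1,"rx":0,"ry":0,"rz":0},{"tx":0,"ty":0.12,"tz":-0.1,"rx":0,"ry":0,"rz":0},{"tx":0,"ty":0.12,"tz":-0.1,"rx":0,"ry":0,"rz":0},{"tx":0,"ty":0.12,"tz":-0.1,"rx":0,"ry":0,"rz":0}], "claw": 0.8}}

```text
time: 7.28
position: [0.4722, 0.0208, 0.0787]
tool_rot: [0.76, 0.65, -0.0, -0.0]
ft_force: [0.2, 0.8, 0.3]
grip_width: 0.0146
```

Emit:
{"method": "send_rows", "body": {"deltas": [{"tx":0,"ty":0,"tz":0,"rx":0,"ry":0,"rz":0},{"tx":0,"ty":0,"tz":0,"rx":0,"ry":0,"rz":0},{"tx":0,"ty":0,"tz":0,"rx":0,"ry":0,"rz":0}]}}

```text
time: 7.53
position: [0.472, 0.0207, 0.0787]
tool_rot: [0.76, 0.649, -0.0, -0.0]
ft_force: [0.1, 1.2, 0.7]
grip_width: 0.0118
```

Emit:
{"method": "send_rows", "body": {"deltas": [{"tx":0,"ty":0,"tz":0,"rx":0,"ry":0,"rz":0},{"tx":0,"ty":0,"tz":0,"rx":0,"ry":0,"rz":0}], "squeeze": 35}}

```text
time: 7.7
position: [0.472, 0.0207, 0.0786]
tool_rot: [0.76, 0.649, 0.0, -0.0]
ft_force: [-1.1, 2.1, 0.9]
grip_width: 0.0118
```

Grip is clean with almost no side force. Tug in small steps.

Emit:
{"method": "send_rows", "body": {"deltas": [{"tx":0,"ty":0,"tz":-0.1,"rx":0,"ry":0,"rz":0},{"tx":0,"ty":0,"tz":-0.15,"rx":0,"ry":0,"rz":0}]}}

```text
time: 7.87
position: [0.472, 0.0205, 0.0795]
tool_rot: [0.76, 0.649, -0.0, -0.0]
ft_force: [0.8, 1.3, -9.6]
grip_width: 0.0118
```

Emit:
{"method": "send_rows", "body": {"deltas": [{"tx":0,"ty":0,"tz":-0.1,"rx":0,"ry":0,"rz":0},{"tx":0,"ty":0,"tz":-0.15,"rx":0,"ry":0,"rz":0}]}}

```text
time: 8.03
position: [0.4719, 0.0204, 0.0812]
tool_rot: [0.76, 0.65, -0.0, -0.0]
ft_force: [0.3, 1.1, -9.1]
grip_width: 0.0115
```

Emit:
{"method": "send_rows", "body": {"deltas": [{"tx":0,"ty":0,"tz":-0.1,"rx":0,"ry":0,"rz":0},{"tx":0,"ty":0,"tz":-0.1,"rx":0,"ry":0,"rz":0}]}}

```text
time: 8.2
position: [0.4719, 0.0203, 0.0825]
tool_rot: [0.76, 0.65, -0.0, -0.0]
ft_force: [1.1, 0.6, -10.4]
grip_width: 0.0121
```

Emit:
{"method": "send_rows", "body": {"deltas": [{"tx":0,"ty":0,"tz":0.15,"rx":0,"ry":0,"rz":0},{"tx":0,"ty":0,"tz":0.3,"rx":0,"ry":0,"rz":0},{"tx":0,"ty":0,"tz":0.42,"rx":0,"ry":0,"rz":0},{"tx":0,"ty":0,"tz":0.5,"rx":0,"ry":0,"rz":0},{"tx":0,"ty":0,"tz":0.5,"rx":0,"ry":0,"rz":0}]}}

```text
time: 8.62
position: [0.4721, 0.0204, 0.0793]
tool_rot: [0.76, 0.65, 0.0, 0.0]
ft_force: [-1.7, 0.5, 8.7]
grip_width: 0.0116
```

Emit:
{"method": "send_rows", "body": {"deltas": [{"tx":0,"ty":0,"tz":0.04,"rx":0,"ry":0,"rz":0},{"tx":0,"ty":0,"tz":0.04,"rx":0,"ry":0,"rz":0}]}}

```text
time: 8.78
position: [0.472, 0.0204, 0.079]
tool_rot: [0.76, 0.65, 0.0, 0.0]
ft_force: [-2.6, 0.1, 8.5]
grip_width: 0.0118
```

Emit:
{"method": "send_rows", "body": {"deltas": [{"tx":0,"ty":0,"tz":0.05,"rx":0,"ry":0,"rz":0},{"tx":0,"ty":0,"tz":0.05,"rx":0,"ry":0,"rz":0}]}}

```text
time: 8.95
position: [0.4721, 0.0204, 0.0786]
tool_rot: [0.76, 0.65, 0.0, 0.0]
ft_force: [-3.3, -1.3, 10.7]
grip_width: 0.0118
```

Emit:
{"method": "send_rows", "body": {"deltas": [{"tx":0,"ty":0,"tz":0.03,"rx":0,"ry":0,"rz":0},{"tx":0,"ty":0,"tz":0.03,"rx":0,"ry":0,"rz":0}]}}

```text
time: 9.12
position: [0.472, 0.0204, 0.0786]
tool_rot: [0.76, 0.65, 0.0, 0.0]
ft_force: [-3.5, 0.5, 13.2]
grip_width: 0.012
```

Emit:
{"method": "send_rows", "body": {"deltas": [{"tx":0,"ty":0,"tz":-0.12,"rx":0,"ry":0,"rz":0},{"tx":0,"ty":0,"tz":-0.12,"rx":0,"ry":0,"rz":0},{"tx":0,"ty":0,"tz":-0.12,"rx":0,"ry":0,"rz":0},{"tx":0,"ty":0,"tz":-0.12,"rx":0,"ry":0,"rz":0},{"tx":0,"ty":0,"tz":-0.12,"rx":0,"ry":0,"rz":0}], "claw": 4, "squeeze": 10}}

```text
time: 9.53
position: [0.4724, 0.0204, 0.0776]
tool_rot: [0.76, 0.649, 0.0, 0.0]
ft_force: [-0.2, -0.1, -0.5]
grip_width: 0.0363
```

Emit:
{"method": "send_rows", "body": {"deltas": [{"tx":-1,"ty":0,"tz":0,"rx":0,"ry":0,"rz":0},{"tx":-3,"ty":0,"tz":0,"rx":0,"ry":0,"rz":0},{"tx":-5.5,"ty":0,"tz":0,"rx":0,"ry":0,"rz":0},{"tx":-7.3,"ty":0,"tz":0,"rx":0,"ry":0,"rz":0},{"tx":-7.6,"ty":0,"tz":0,"rx":0,"ry":0,"rz":0}]}}

```text
time: 9.95
position: [0.4604, -0.0575, 0.0775]
tool_rot: [0.761, 0.648, -0.0, 0.0]
ft_force: [0.1, -0.6, 0.6]
grip_width: 0.0397
```

Emit:
{"method": "send_rows", "body": {"deltas": [{"tx":0,"ty":0,"tz":0,"rx":0,"ry":0,"rz":0},{"tx":0,"ty":0,"tz":0,"rx":0,"ry":0,"rz":0},{"tx":0,"ty":0,"tz":0,"rx":0,"ry":0,"rz":0}]}}

```text
time: 10.2
position: [0.4601, -0.054, 0.0776]
tool_rot: [0.76, 0.65, -0.0, -0.0]
ft_force: [-0.2, -0.5, 0.7]
grip_width: 0.0403
```

Run:
```python
from h import *
plan([.4601,-.0547,.0785],-.158)
o=robot.get_obs();p=robot.camera("wrist"); im=p["color"][:,:,::-1].copy()
C=wcloud(p,o); np.savez("w3.npz",C=C,z=p["z_map"],c=p["color"])
cv2.imwrite("pics/w3.png",im)
P=C[(p["z_map"]>0)&(p["z_map"]<1)]
m=(P[:,2]>.1)&(P[:,2]<.115)&(P[:,0]>.4)&(P[:,0]<.52)&(abs(P[:,1])<.2)
Q=P[m];k=np.round((Q[:,1]+.017)/.076-.5)
for kk in np.unique(k):
    q=np.ascontiguousarray(Q[k==kk][:,:2],np.float32); print(kk,len(q),np.round(Q[k==kk].mean(0),4),np.median(Q[k==kk][:,2]),cv2.minAreaRect(q) if len(q)>3 else '')
```

```text
t 10.2 pos [ 0.4601 -0.054   0.0776] F [-0.21 -0.51  0.74] w 0.0403
delta cm [-0.07  0.01 -0.09] rot [-0.001 -0.     0.001] q [-0.36  0.57  1.96  0.    0.61 -0.2 ]
-1.0 1560 [ 0.4618 -0.0452  0.1058] 0.10452400449718648 ((0.4615410268306732, -0.047526467591524124), (0.01768125593662262, 0.0650956854224205), 81.48179626464844)
0.0 1958 [0.4722 0.0198 0.1044] 0.10440484254914535 ((0.4720509946346283, 0.01943851076066494), (0.03165462985634804, 0.011834530159831047), 80.76152038574219)
```

View pics/w3.png

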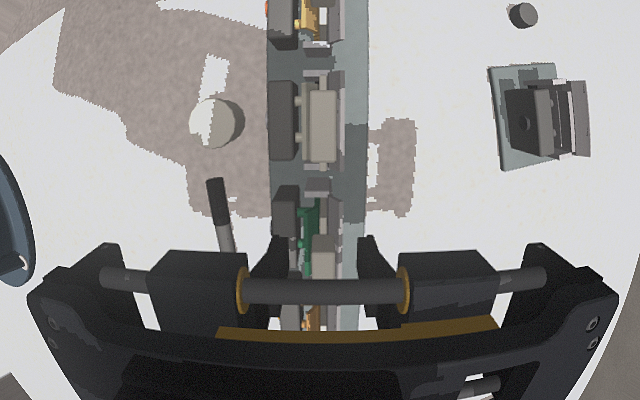

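Emit:
{"method": "send_rows", "body": {"deltas": [{"tx":0,"ty":0.02,"tz":-0.1,"rx":0,"ry":0,"rz":0},{"tx":0,"ty":0.02,"tz":-0.1,"rx":0,"ry":0,"rz":0},{"tx":0,"ty":0.02,"tz":-0.1,"rx":0,"ry":0,"rz":0},{"tx":0,"ty":0.02,"tz":-0.1,"rx":0,"ry":0,"rz":0},{"tx":0,"ty":0.02,"tz":-0.1,"rx":0,"ry":0,"rz":0}], "claw": 0.8}}

```text
time: 10.67
position: [0.4606, -0.0544, 0.0787]
tool_rot: [0.76, 0.65, 0.0, 0.0]
ft_force: [0.1, -0.0, 0.7]
grip_width: 0.015
```

Emit:
{"method": "send_rows", "body": {"deltas": [{"tx":0,"ty":0,"tz":0,"rx":0,"ry":0,"rz":0},{"tx":0,"ty":0,"tz":0,"rx":0,"ry":0,"rz":0},{"tx":0,"ty":0,"tz":0,"rx":0,"ry":0,"rz":0}]}}

```text
time: 10.92
position: [0.4602, -0.0544, 0.0787]
tool_rot: [0.76, 0.649, -0.0, -0.0]
ft_force: [-0.3, 0.7, 1.5]
grip_width: 0.0119
```

Emit:
{"method": "send_rows", "body": {"deltas": [{"tx":0,"ty":0,"tz":0,"rx":0,"ry":0,"rz":0},{"tx":0,"ty":0,"tz":0,"rx":0,"ry":0,"rz":0}], "squeeze": 35}}

```text
time: 11.08
position: [0.4603, -0.0544, 0.0787]
tool_rot: [0.76, 0.649, -0.0, -0.0]
ft_force: [-0.6, 1.1, 1.9]
grip_width: 0.0116
```

Emit:
{"method": "send_rows", "body": {"deltas": [{"tx":0,"ty":0,"tz":-0.1,"rx":0,"ry":0,"rz":0},{"tx":0,"ty":0,"tz":-0.15,"rx":0,"ry":0,"rz":0}]}}

```text
time: 11.25
position: [0.4602, -0.0546, 0.0795]
tool_rot: [0.76, 0.649, -0.0, -0.0]
ft_force: [0.6, -0.2, -10.4]
grip_width: 0.0117
```

Emit:
{"method": "send_rows", "body": {"deltas": [{"tx":0,"ty":0,"tz":-0.1,"rx":0,"ry":0,"rz":0},{"tx":0,"ty":0,"tz":-0.15,"rx":0,"ry":0,"rz":0}]}}

```text
time: 11.42
position: [0.4602, -0.0546, 0.0811]
tool_rot: [0.76, 0.649, -0.0, -0.0]
ft_force: [0.6, 0.1, -9.6]
grip_width: 0.0113
```

Emit:
{"method": "send_rows", "body": {"deltas": [{"tx":0,"ty":0,"tz":-0.1,"rx":0,"ry":0,"rz":0},{"tx":0,"ty":0,"tz":-0.1,"rx":0,"ry":0,"rz":0}]}}

```text
time: 11.58
position: [0.4602, -0.0546, 0.0825]
tool_rot: [0.76, 0.649, -0.0, -0.0]
ft_force: [0.6, 0.2, -9.1]
grip_width: 0.0121
```

Emit:
{"method": "send_rows", "body": {"deltas": [{"tx":0,"ty":0,"tz":0.15,"rx":0,"ry":0,"rz":0},{"tx":0,"ty":0,"tz":0.3,"rx":0,"ry":0,"rz":0},{"tx":0,"ty":0,"tz":0.42,"rx":0,"ry":0,"rz":0},{"tx":0,"ty":0,"tz":0.5,"rx":0,"ry":0,"rz":0},{"tx":0,"ty":0,"tz":0.53,"rx":0,"ry":0,"rz":0}]}}

```text
time: 12.0
position: [0.4603, -0.0547, 0.079]
tool_rot: [0.76, 0.65, -0.0, 0.0]
ft_force: [-3.4, 0.6, 11.1]
grip_width: 0.012
```

Emit:
{"method": "send_rows", "body": {"deltas": [{"tx":0,"ty":0,"tz":0.05,"rx":0,"ry":0,"rz":0},{"tx":0,"ty":0,"tz":0.05,"rx":0,"ry":0,"rz":0}]}}

```text
time: 12.17
position: [0.4603, -0.0547, 0.0786]
tool_rot: [0.76, 0.65, 0.0, 0.0]
ft_force: [-3.1, 0.8, 10.3]
grip_width: 0.0117
```

Emit:
{"method": "send_rows", "body": {"deltas": [{"tx":0,"ty":0,"tz":0.03,"rx":0,"ry":0,"rz":0},{"tx":0,"ty":0,"tz":0.03,"rx":0,"ry":0,"rz":0}]}}

```text
time: 12.33
position: [0.4603, -0.0547, 0.0786]
tool_rot: [0.76, 0.65, 0.0, 0.0]
ft_force: [-3.9, 0.1, 13.0]
grip_width: 0.012
```

Home again (z stopped at 0.0786, force rising). On to card 4.

Emit:
{"method": "send_rows", "body": {"deltas": [{"tx":0,"ty":0,"tz":-0.12,"rx":0,"ry":0,"rz":0},{"tx":0,"ty":0,"tz":-0.12,"rx":0,"ry":0,"rz":0},{"tx":0,"ty":0,"tz":-0.12,"rx":0,"ry":0,"rz":0},{"tx":0,"ty":0,"tz":-0.12,"rx":0,"ry":0,"rz":0},{"tx":0,"ty":0,"tz":-0.12,"rx":0,"ry":0,"rz":0}], "claw": 4, "squeeze": 10}}

```text
time: 12.75
position: [0.4608, -0.0547, 0.0778]
tool_rot: [0.76, 0.649, 0.0, 0.0]
ft_force: [-0.4, -0.2, -0.3]
grip_width: 0.0361
```

Emit:
{"method": "send_rows", "body": {"deltas": [{"tx":-1,"ty":0,"tz":0,"rx":0,"ry":0,"rz":0},{"tx":-3,"ty":0,"tz":0,"rx":0,"ry":0,"rz":0},{"tx":-5.5,"ty":0,"tz":0,"rx":0,"ry":0,"rz":0},{"tx":-7.3,"ty":0,"tz":0,"rx":0,"ry":0,"rz":0},{"tx":-7.6,"ty":0,"tz":0,"rx":0,"ry":0,"rz":0}]}}

```text
time: 13.17
position: [0.4492, -0.1331, 0.0777]
tool_rot: [0.761, 0.648, 0.0, 0.001]
ft_force: [1.3, -0.5, 0.6]
grip_width: 0.0397
```

Emit:
{"method": "send_rows", "body": {"deltas": [{"tx":0,"ty":0,"tz":-0.1,"rx":0,"ry":0,"rz":0},{"tx":0,"ty":0,"tz":-0.1,"rx":0,"ry":0,"rz":0},{"tx":0,"ty":0,"tz":-0.1,"rx":0,"ry":0,"rz":0}]}}

```text
time: 13.42
position: [0.4482, -0.1289, 0.0787]
tool_rot: [0.76, 0.65, -0.0, -0.0]
ft_force: [-0.5, 0.1, 0.2]
grip_width: 0.0401
```

Run:
```python
from h import *
plan([.4482,-.1298,.0785],-.158)
o=robot.get_obs();p=robot.camera("wrist"); im=p["color"][:,:,::-1].copy()
C=wcloud(p,o); np.savez("w4.npz",C=C,z=p["z_map"],c=p["color"])
cv2.imwrite("pics/w4.png",im)
P=C[(p["z_map"]>0)&(p["z_map"]<1)]
m=(P[:,2]>.1)&(P[:,2]<.115)&(P[:,0]>.4)&(P[:,0]<.52)&(abs(P[:,1])<.2)
Q=P[m];k=np.round((Q[:,1]+.017)/.076-.5)
for kk in np.unique(k):
    q=np.ascontiguousarray(Q[k==kk][:,:2],np.float32); print(kk,len(q),np.round(Q[k==kk].mean(0),4),np.median(Q[k==kk][:,2]),cv2.minAreaRect(q) if len(q)>3 else '')
# spare clip from w2,w3,w4
d=np.load("w3.npz")
for n in ("w3","w4"):
    d=np.load(n+".npz"); P=d["C"][(d["z"]>0)&(d["z"]<1)]
    m=(P[:,0]>.59)&(P[:,0]<.73)&(abs(P[:,1]-.005)<.06)
    Q=P[m]
    for lo,hi in ((.005,.1),(.005,.012),(.015,.1),(.05,.1),(.06,.1)):
        q=np.ascontiguousarray(Q[(Q[:,2]>lo)&(Q[:,2]<hi)][:,:2],np.float32)
        print(n,lo,hi,len(q),cv2.minAreaRect(q) if len(q)>3 else '')
```

```text
t 13.42 pos [ 0.4482 -0.1289  0.0787] F [-0.52  0.08  0.21] w 0.0401
delta cm [-0.09  0.01  0.02] rot [-0.001 -0.     0.001] q [-0.52  0.57  1.95  0.    0.62 -0.36]
-2.0 1568 [ 0.4499 -0.1204  0.1057] 0.10450136755053822 ((0.4497620165348053, -0.12258842587471008), (0.01775314286351204, 0.06479209661483765), 80.45540618896484)
-1.0 1940 [ 0.4604 -0.0553  0.1043] 0.10436765371231636 ((0.46019622683525085, -0.05570131540298462), (0.03221747651696205, 0.011959380470216274), 80.63177490234375)
w3 0.005 0.1 8437 ((0.6545876264572144, 0.004706833511590958), (0.07763168215751648, 0.09003040194511414), 4.567230701446533)
w3 0.005 0.012 2631 ((0.6545876264572144, 0.004706833511590958), (0.07763168215751648, 0.09003040194511414), 4.567230701446533)
w3 0.015 0.1 5683 ((0.6462189555168152, 0.004075305536389351), (0.05147534981369972, 0.06297405064105988), 2.470613718032837)
w3 0.05 0.1 2524 ((0.6485782861709595, 0.0035902783274650574), (0.0485343299806118, 0.058677904307842255), 5.760064125061035)
w3 0.06 0.1 794 ((0.6594775319099426, 0.004970308393239975), (0.0260277409106493, 0.05816664174199104), 4.671152591705322)
w4 0.005 0.1 6788 ((0.6546700596809387, -0.0033106952905654907), (0.07747006416320801, 0.07445716857910156), 4.133760929107666)
w4 0.005 0.012 1908 ((0.6546700596809387, -0.0033106952905654907), (0.07747006416320801, 0.07445716857910156), 4.133760929107666)
w4 0.015 0.1 4733 ((0.6462555527687073, 0.0006706025451421738), (0.05103803426027298, 0.0559186153113842), 4.13934850692749)
w4 0.05 0.1 2024 ((0.6480312347412109, -0.0018830932676792145), (0.04763165861368179, 0.04948126897215843), 3.7119123935699463)
w4 0.06 0.1 635 ((0.6590753197669983, -0.0003853496164083481), (0.025396009907126427, 0.046341732144355774), 3.7119126319885254)
```

View pics/w4.png

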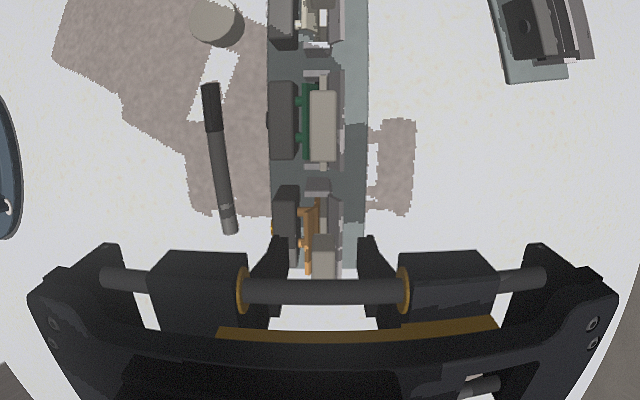

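Emit:
{"method": "send_rows", "body": {"deltas": [{"tx":-0.05,"ty":0.02,"tz":0,"rx":0,"ry":0,"rz":0},{"tx":-0.05,"ty":0.02,"tz":0,"rx":0,"ry":0,"rz":0},{"tx":-0.05,"ty":0.02,"tz":0,"rx":0,"ry":0,"rz":0},{"tx":-0.05,"ty":0.02,"tz":0,"rx":0,"ry":0,"rz":0},{"tx":-0.05,"ty":0.02,"tz":0,"rx":0,"ry":0,"rz":0}], "claw": 0.8}}

```text
time: 13.88
position: [0.4488, -0.13, 0.0788]
tool_rot: [0.76, 0.65, 0.0, -0.0]
ft_force: [-0.2, 0.5, -0.2]
grip_width: 0.0144
```

Emit:
{"method": "send_rows", "body": {"deltas": [{"tx":0,"ty":0,"tz":0,"rx":0,"ry":0,"rz":0},{"tx":0,"ty":0,"tz":0,"rx":0,"ry":0,"rz":0},{"tx":0,"ty":0,"tz":0,"rx":0,"ry":0,"rz":0}]}}

```text
time: 14.13
position: [0.4486, -0.1301, 0.0788]
tool_rot: [0.76, 0.649, -0.0, -0.0]
ft_force: [0.1, 0.2, 0.2]
grip_width: 0.0118
```

Emit:
{"method": "send_rows", "body": {"deltas": [{"tx":0,"ty":0,"tz":0,"rx":0,"ry":0,"rz":0},{"tx":0,"ty":0,"tz":0,"rx":0,"ry":0,"rz":0}], "squeeze": 35}}

```text
time: 14.3
position: [0.4485, -0.13, 0.0787]
tool_rot: [0.76, 0.649, -0.0, -0.0]
ft_force: [-1.0, 0.5, 0.8]
grip_width: 0.0116
```

Emit:
{"method": "send_rows", "body": {"deltas": [{"tx":0,"ty":0,"tz":-0.1,"rx":0,"ry":0,"rz":0},{"tx":0,"ty":0,"tz":-0.15,"rx":0,"ry":0,"rz":0}]}}

```text
time: 14.47
position: [0.4485, -0.1301, 0.0801]
tool_rot: [0.76, 0.649, -0.0, -0.0]
ft_force: [-1.1, -0.2, -2.0]
grip_width: 0.0115
```

Emit:
{"method": "send_rows", "body": {"deltas": [{"tx":0,"ty":0,"tz":-0.1,"rx":0,"ry":0,"rz":0},{"tx":0,"ty":0,"tz":-0.15,"rx":0,"ry":0,"rz":0}]}}

```text
time: 14.63
position: [0.4486, -0.1302, 0.0817]
tool_rot: [0.76, 0.65, -0.0, -0.0]
ft_force: [-0.9, 0.4, -2.4]
grip_width: 0.0119
```

Emit:
{"method": "send_rows", "body": {"deltas": [{"tx":0,"ty":0,"tz":-0.1,"rx":0,"ry":0,"rz":0},{"tx":0,"ty":0,"tz":-0.1,"rx":0,"ry":0,"rz":0}]}}

```text
time: 14.8
position: [0.4486, -0.1302, 0.0829]
tool_rot: [0.76, 0.649, -0.0, -0.0]
ft_force: [-1.8, -0.1, -0.6]
grip_width: 0.0119
```

Emit:
{"method": "send_rows", "body": {"deltas": [{"tx":0,"ty":0,"tz":-1,"rx":0,"ry":0,"rz":0},{"tx":0,"ty":0,"tz":-2.5,"rx":0,"ry":0,"rz":0},{"tx":0,"ty":0,"tz":-4.5,"rx":0,"ry":0,"rz":0},{"tx":0,"ty":0,"tz":-6.5,"rx":0,"ry":0,"rz":0},{"tx":0,"ty":0,"tz":-8.5,"rx":0,"ry":0,"rz":0}]}}

```text
time: 15.22
position: [0.449, -0.1303, 0.1688]
tool_rot: [0.76, 0.649, 0.0, 0.0]
ft_force: [0.1, -0.2, -1.0]
grip_width: 0.0115
```

Emit:
{"method": "send_rows", "body": {"deltas": [{"tx":0,"ty":0,"tz":-1.5,"rx":0,"ry":0,"rz":0},{"tx":0,"ty":0,"tz":-2.5,"rx":0,"ry":0,"rz":0},{"tx":0,"ty":0,"tz":-2.5,"rx":0,"ry":0,"rz":0}]}}

```text
time: 15.47
position: [0.4505, -0.1311, 0.1951]
tool_rot: [0.76, 0.649, 0.001, 0.003]
ft_force: [0.4, 0.1, -0.7]
grip_width: 0.0114
```

Run:
```python
from h import *
o=robot.get_obs(); plan([.652,.004,.19],.078)
# template: compare clip features around known home cards (rack 2 & 3) vs spare, in local frame
def loc(P,c,yaw):
    d=P[:,:2]-c; c_,s=np.cos(yaw),np.sin(yaw); return np.stack([d@[c_,s],d@[-s,c_],P[:,2]],1)
d=np.load("w3.npz"); P=d["C"][(d["z"]>0)&(d["z"]<1)]
for nm,c,yaw in (("rack2",(.4722,.0198),-.158),("rack1",(.4841,.095),-.158),("spare",(.6546,.0047),.078)):
    L=loc(P,np.array(c),yaw)
    m=(abs(L[:,0])<.05)&(abs(L[:,1])<.037)
    L=L[m]
    for lo,hi in ((.01,.02),(.02,.035),(.035,.045),(.045,.055),(.055,.06),(.06,.064),(.064,.072)):
        s=L[(L[:,2]>lo)&(L[:,2]<=hi)]
        if len(s)<5: continue
        h,e=np.histogram(s[:,0],bins=np.arange(-.04,.042,.004))
        print(nm,lo,"y[%.1f %.1f]"%(s[:,1].min()*1e3,s[:,1].max()*1e3),h)
```

```text
t 15.47 pos [ 0.4505 -0.1311  0.1951] F [ 0.41  0.14 -0.7 ] w 0.0114
delta cm [16.5  17.78  0.58] rot [ 0.006  0.003 -0.235] q [-0.52  0.36  1.85  0.    0.93 -0.37]
rack2 0.01 y[-22.9 26.8] [ 0  0  0  0  0 52  0  5 11  5  0  0  0  0  0  0  0  0  0  0]
rack2 0.02 y[-27.0 27.5] [ 0  0  0  0  0 98  3 13 15  5  0  0  0  0  0  0  0  0  0  0]
rack2 0.035 y[-27.5 27.5] [ 26   6   0   0   0 164  75  32  13   4   0   0   0   0   0   0   0   0
   0   0]
rack2 0.045 y[-30.9 30.8] [  0 206 525 520 531 303   7  89  98  62  85  13   0   0   0   0   0   0
   0   0]
rack2 0.055 y[-29.0 29.1] [  0   0   0   0   0   0   0   0  27   1   1 140   1   0   0   0   0   0
   0   0]
rack2 0.06 y[-28.8 29.2] [  0   0   0   0   0   0  22 405  63   0   0  86 533  30   0   0   0   0
   0   0]
rack2 0.064 y[-28.6 28.9] [  0   0   0   0   0   0   2 131   0   0   0   0 181   1   0   0   0   0
   0   0]
rack1 0.01 y[-31.2 13.5] [ 0  3 13 15 18 55  0 12 10 12 12  7  0  0  0  0  0  0  0  0]
rack1 0.02 y[-31.2 9.9] [ 1  6 23 22 24 86  3 23 32 31 24  9  0  0  0  0  0  0  0  0]
rack1 0.035 y[-31.7 5.3] [27 10 25 21 19 93 
[... 494 characters left out ...]
  4   2   3   0   8  26   5   8  25   0   0   0   0   0   0
   0   0]
spare 0.02 y[-31.3 31.2] [  0  50 547   9   2   4   0  17  42  14  15  76   0   0   0   0   0   0
   0   0]
spare 0.035 y[-31.1 31.0] [  0  56 464   6   2   4   0  19  61 356 146  90   0   0   0   0   0   0
   0   0]
spare 0.045 y[-31.5 31.2] [  0   0 397 271 264 251  74  16  54 309 112 182 140   0   0   0   0   0
   0   0]
spare 0.055 y[-29.6 29.1] [  0   0   0   0   0   0   0   0  51  59   0  32 422  43   0   0   0   0
   0   0]
spare 0.06 y[-29.2 29.0] [  0   0   0   0   0   0   0   0 176  21   0   0 136 285  14   0   0   0
   0   0]
spare 0.064 y[-28.8 28.9] [ 0  0  0  0  0  0  0  2 84  1  0  0  7 68  0  0  0  0  0  0]
```

Run:
```python
from h import *
def loc(P,c,yaw):
    d=P[:,:2]-c; c_,s=np.cos(yaw),np.sin(yaw); return np.stack([d@[c_,s],d@[-s,c_],P[:,2]],1)
d=np.load("w3.npz"); P=d["C"][(d["z"]>0)&(d["z"]<1)]
for yawS in (.072,.078,.084):
  for nm,c,yaw in (("rack2",(.4721,.0200),-.158),("rack1",(.4841,.095),-.158),("spare",(.6546,.0047),yawS)):
    L=loc(P,np.array(c),yaw); L=L[(abs(L[:,0])<.05)&(abs(L[:,1])<.037)&(L[:,2]>.063)&(L[:,2]<.072)]
    b=L[(L[:,0]>.006)]; f=L[(L[:,0]<-.002)]
    print(nm,yawS,"back",np.round(np.median(b[:,0])*1e3,2),"slope",np.polyfit(b[:,1],b[:,0],1)[0].round(4),"front",np.round(np.median(f[:,0])*1e3,2),np.polyfit(f[:,1],f[:,0],1)[0].round(4),"y",L[:,1].min(),L[:,1].max())
```

```text
rack2 0.072 back 10.21 slope -0.0021 front -9.9 0.0043 y -0.029001469293333814 0.02882761496804717
rack1 0.072 back 10.09 slope -0.0005 front -10.31 -0.0044 y -0.02926701107321019 -0.005162734919112285
spare 0.072 back 13.62 slope -0.0032 front -5.58 -0.008 y -0.028701397735931 0.028947099378854434
rack2 0.078 back 10.21 slope -0.0021 front -9.9 0.0043 y -0.029001469293333814 0.02882761496804717
rack1 0.078 back 10.09 slope -0.0005 front -10.31 -0.0044 y -0.02926701107321019 -0.005162734919112285
spare 0.078 back 13.59 slope 0.0027 front -5.63 -0.002 y -0.02878921864970393 0.028867797042484294
rack2 0.084 back 10.21 slope -0.0021 front -9.9 0.0043 y -0.029001469293333814 0.02882761496804717
rack1 0.084 back 10.09 slope -0.0005 front -10.31 -0.0044 y -0.02926701107321019 -0.005162734919112285
spare 0.084 back 13.61 slope 0.0087 front -5.64 0.0039 y -0.0288760031547147 0.02878745546853834
```

Emit:
{"method": "send_rows", "body": {"deltas": [{"tx":1.5,"ty":1.6,"tz":0,"rx":0,"ry":0,"rz":-0.02},{"tx":3.8,"ty":4.2,"tz":0,"rx":0,"ry":0,"rz":-0.05},{"tx":6.1,"ty":6.7,"tz":0,"rx":0,"ry":0,"rz":-0.085},{"tx":8.5,"ty":9.3,"tz":0,"rx":0,"ry":0,"rz":-0.12},{"tx":11,"ty":12.1,"tz":0,"rx":0,"ry":0,"rz":-0.155}]}}

```text
time: 15.88
position: [0.586, -0.0395, 0.1919]
tool_rot: [0.707, 0.707, -0.0, -0.001]
ft_force: [-0.0, -0.7, -0.9]
grip_width: 0.0118
```

Run:
```python
from h import *
plan([.658,.005,.19],.078)
```

```text
t 15.88 pos [ 0.586  -0.0395  0.1919] F [-0.02 -0.66 -0.91] w 0.0118
delta cm [4.46 7.19 0.18] rot [-0.001 -0.    -0.079] q [-0.26  0.51  1.56 -0.    1.07 -0.26]
```

Emit:
{"method": "send_rows", "body": {"deltas": [{"tx":1.5,"ty":2.4,"tz":0,"rx":0,"ry":0,"rz":-0.03},{"tx":3,"ty":4.8,"tz":0,"rx":0,"ry":0,"rz":-0.06},{"tx":4,"ty":6.4,"tz":0,"rx":0,"ry":0,"rz":-0.078},{"tx":4.4,"ty":7.1,"tz":0,"rx":0,"ry":0,"rz":-0.078},{"tx":4.46,"ty":7.2,"tz":0,"rx":0,"ry":0,"rz":-0.078}]}}

```text
time: 16.3
position: [0.6583, 0.0049, 0.1915]
tool_rot: [0.679, 0.734, -0.0, -0.0]
ft_force: [-1.1, -0.9, 0.2]
grip_width: 0.0118
```

Emit:
{"method": "send_rows", "body": {"deltas": [{"tx":0,"ty":0,"tz":0.5,"rx":0,"ry":0,"rz":0},{"tx":0,"ty":0,"tz":1.5,"rx":0,"ry":0,"rz":0},{"tx":0,"ty":0,"tz":2.5,"rx":0,"ry":0,"rz":0},{"tx":0,"ty":0,"tz":3,"rx":0,"ry":0,"rz":0},{"tx":0,"ty":0,"tz":3,"rx":0,"ry":0,"rz":0}]}}

```text
time: 16.72
position: [0.6554, 0.0035, 0.1604]
tool_rot: [0.68, 0.733, -0.001, -0.002]
ft_force: [-1.1, -0.1, -0.6]
grip_width: 0.0117
```

Run:
```python
from h import *
plan([.658,.005,.16],.078)
o=robot.get_obs();p=robot.camera("wrist"); im=p["color"][:,:,::-1].copy()
C=wcloud(p,o); np.savez("w5.npz",C=C,z=p["z_map"],c=p["color"])
cv2.imwrite("pics/w5.png",im)
def loc(P,c,yaw):
    d=P[:,:2]-c; c_,s=np.cos(yaw),np.sin(yaw); return np.stack([d@[c_,s],d@[-s,c_],P[:,2]],1)
P=C[(p["z_map"]>0)&(p["z_map"]<1)]; L0=loc(P,np.array([.658,.005]),.078); L0=L0[(abs(L0[:,0])<.04)&(abs(L0[:,1])<.04)]
L=L0[(L0[:,2]>.063)&(L0[:,2]<.072)]
b=L[L[:,0]>.004]; f=L[L[:,0]<-.004]
for n,s in (("back",b),("front",f)): 
    if len(s)>4: print(n,len(s),np.median(s[:,0])*1e3,np.polyfit(s[:,1],s[:,0],1)[0],s[:,1].min(),s[:,1].max())
s=L0[(L0[:,2]>.085)&(L0[:,2]<.15)&(abs(L0[:,0])<.008)]
print("card",len(s),np.median(s[:,0])*1e3,s[:,0].min(),s[:,0].max(),s[:,1].max(),s[:,2].min())
for a,c in ((.085,.1),(.1,.115),(.115,.13),(.13,.145)):
    t=s[(s[:,2]>a)&(s[:,2]<c)]; 
    if len(t): print(a,len(t),np.median(t,0).round(4),t[:,0].min(),t[:,0].max(),t[:,1].max())
p=robot.camera("side"); cv2.imwrite("pics/s5.png",cv2.resize(p["color"][150:260,210:350,::-1],None,fx=5,fy=5,interpolation=cv2.INTER_CUBIC))
```

```text
t 16.72 pos [0.6554 0.0035 0.1604] F [-1.12 -0.14 -0.61] w 0.0117
delta cm [0.13 0.27 0.04] rot [-0.005 -0.001 -0.003] q [-0.16  0.64  1.4  -0.    1.1  -0.24]
back 187 11.06300640654222 0.006937663600666359 -0.028143740203952893 0.02885453284076198
front 157 -8.27285519324725 0.002506254872530466 -0.022107331585741335 0.02209947669609397
card 146 -2.6804372047677827 -0.004879434497571842 -0.00010977050029865613 0.024077862183996265 0.09446827708135533
0.085 10 [-0.0028  0.0233  0.0978] -0.004289334917691792 -0.001281705112587895 0.023471050705660475
0.1 28 [-0.0027  0.0232  0.1072] -0.004879434497571842 -0.0012858770605930366 0.024077862183996265
0.115 37 [-0.0033  0.0233  0.1218] -0.004711456747287903 -0.0012959992090852723 0.02389141394504819
0.13 50 [-0.0025  0.0233  0.1379] -0.004505706343092272 -0.00010977050029865613 0.02398977112636877
```

View pics/w5.png

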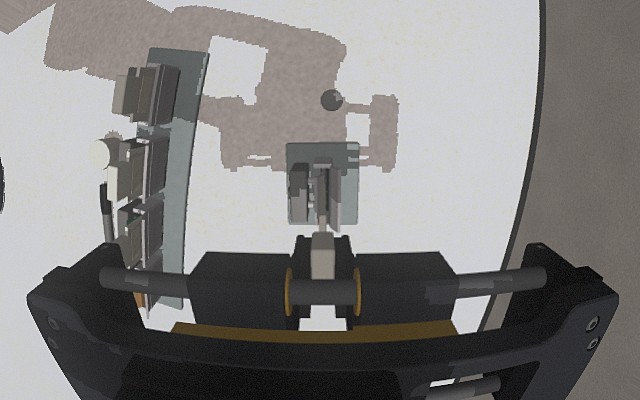

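View pics/s5.png

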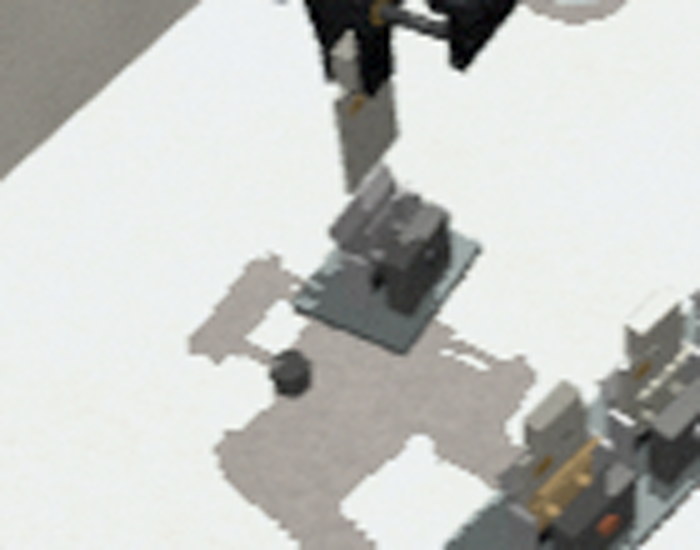

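Emit:
{"method": "send_rows", "body": {"deltas": [{"tx":0,"ty":0,"tz":0,"rx":0,"ry":0,"rz":0},{"tx":0,"ty":0,"tz":0,"rx":0,"ry":0,"rz":0},{"tx":0,"ty":0,"tz":0,"rx":0,"ry":0,"rz":0}]}}

```text
time: 17.07
position: [0.6579, 0.0039, 0.1634]
tool_rot: [0.68, 0.733, 0.0, 0.0]
ft_force: [-0.2, -0.6, -0.8]
grip_width: 0.0115
```

Run:
```python
from h import *
plan([.6583,.005,.16],.078)
o=robot.get_obs();p=robot.camera("wrist")
C=wcloud(p,o)
def loc(P,c,yaw):
    d=P[:,:2]-c; c_,s=np.cos(yaw),np.sin(yaw); return np.stack([d@[c_,s],d@[-s,c_],P[:,2]],1)
P=C[(p["z_map"]>0)&(p["z_map"]<1)]; L0=loc(P,np.array([.658,.005]),.078); L0=L0[(abs(L0[:,0])<.04)&(abs(L0[:,1])<.04)]
L=L0[(L0[:,2]>.063)&(L0[:,2]<.072)]
b=L[L[:,0]>.004]; f=L[L[:,0]<-.004]
for n,s in (("back",b),("front",f)): 
    if len(s)>4: print(n,len(s),np.median(s[:,0])*1e3,np.polyfit(s[:,1],s[:,0],1)[0],s[:,1].min(),s[:,1].max())
s=L0[(L0[:,2]>.085)&(L0[:,2]<.15)&(abs(L0[:,0])<.008)]
for a,c in ((.085,.1),(.1,.115),(.115,.13),(.13,.145)):
    t=s[(s[:,2]>a)&(s[:,2]<c)]; 
    if len(t): print(a,len(t),np.median(t,0).round(4),t[:,0].min(),t[:,0].max(),t[:,1].max())
```

```text
t 17.07 pos [0.6579 0.0039 0.1634] F [-0.22 -0.6  -0.81] w 0.0115
delta cm [0.11 0.05 0.34] rot [ 0.001  0.    -0.002] q [-0.16  0.64  1.4   0.    1.1  -0.24]
back 188 11.363182999110803 0.010158950101066518 -0.028067593678789207 0.028545135034469534
front 141 -8.018990605206753 -0.003234009794667952 -0.02209897755979563 0.022169383264805588
0.085 4 [-0.0003  0.0232  0.0983] -0.0013857665183077794 0.0016314814601674174 0.02330516867975076
0.1 28 [1.000e-04 2.340e-02 1.086e-01] -0.0020411787413289187 0.0016048630034091137 0.023751771688936874
0.115 37 [1.00e-04 2.34e-02 1.23e-01] -0.001974174453082648 0.001509804971289221 0.024205095523289415
0.13 40 [-0.0002  0.0235  0.1359] -0.0018437552463489288 0.0014057511982890972 0.02395620813436568
```

Emit:
{"method": "send_rows", "body": {"deltas": [{"tx":0.1,"ty":0.1,"tz":0.6,"rx":0,"ry":0,"rz":0},{"tx":0.1,"ty":0.1,"tz":1.6,"rx":0,"ry":0,"rz":0},{"tx":0.1,"ty":0.1,"tz":2.6,"rx":0,"ry":0,"rz":0},{"tx":0.1,"ty":0.1,"tz":3,"rx":0,"ry":0,"rz":0},{"tx":0.1,"ty":0.1,"tz":3,"rx":0,"ry":0,"rz":0}]}}

```text
time: 17.53
position: [0.6569, 0.0053, 0.1303]
tool_rot: [0.68, 0.733, -0.001, -0.002]
ft_force: [-0.9, -0.3, -0.5]
grip_width: 0.0115
```

Emit:
{"method": "send_rows", "body": {"deltas": [{"tx":0,"ty":0,"tz":0.3,"rx":0,"ry":0,"rz":0},{"tx":0,"ty":0,"tz":0.6,"rx":0,"ry":0,"rz":0},{"tx":0,"ty":0,"tz":0.9,"rx":0,"ry":0,"rz":0},{"tx":0,"ty":0,"tz":1.2,"rx":0,"ry":0,"rz":0},{"tx":0,"ty":0,"tz":1.4,"rx":0,"ry":0,"rz":0}]}}

```text
time: 17.95
position: [0.6586, 0.005, 0.1186]
tool_rot: [0.68, 0.733, 0.0, 0.0]
ft_force: [0.7, 0.1, 0.3]
grip_width: 0.0115
```

Emit:
{"method": "send_rows", "body": {"deltas": [{"tx":0,"ty":0,"tz":0,"rx":0,"ry":0,"rz":0},{"tx":0,"ty":0,"tz":0,"rx":0,"ry":0,"rz":0}], "squeeze": 45}}

```text
time: 18.12
position: [0.6586, 0.005, 0.1188]
tool_rot: [0.68, 0.733, 0.0, 0.0]
ft_force: [0.5, 0.5, -0.4]
grip_width: 0.0118
```

Emit:
{"method": "send_rows", "body": {"deltas": [{"tx":0,"ty":0,"tz":0.2,"rx":0,"ry":0,"rz":0},{"tx":0,"ty":0,"tz":0.4,"rx":0,"ry":0,"rz":0},{"tx":0,"ty":0,"tz":0.5,"rx":0,"ry":0,"rz":0}]}}

```text
time: 18.37
position: [0.6591, 0.005, 0.1141]
tool_rot: [0.68, 0.733, 0.0, 0.001]
ft_force: [0.6, 0.7, 4.3]
grip_width: 0.0116
```

Emit:
{"method": "send_rows", "body": {"deltas": [{"tx":0,"ty":0,"tz":0.15,"rx":0,"ry":0,"rz":0},{"tx":0,"ty":0,"tz":0.3,"rx":0,"ry":0,"rz":0}]}}

```text
time: 18.53
position: [0.6594, 0.0049, 0.1129]
tool_rot: [0.68, 0.734, 0.001, 0.001]
ft_force: [-3.2, 0.7, 15.1]
grip_width: 0.0113
```

Emit:
{"method": "send_rows", "body": {"deltas": [{"tx":0,"ty":0,"tz":0.15,"rx":0,"ry":0,"rz":0},{"tx":0,"ty":0,"tz":0.3,"rx":0,"ry":0,"rz":0}]}}

```text
time: 18.7
position: [0.6592, 0.0048, 0.1109]
tool_rot: [0.68, 0.734, 0.0, 0.001]
ft_force: [-1.6, 0.2, 9.6]
grip_width: 0.0115
```

Emit:
{"method": "send_rows", "body": {"deltas": [{"tx":0,"ty":0,"tz":0.25,"rx":0,"ry":0,"rz":0},{"tx":0,"ty":0,"tz":0.5,"rx":0,"ry":0,"rz":0},{"tx":0,"ty":0,"tz":0.75,"rx":0,"ry":0,"rz":0},{"tx":0,"ty":0,"tz":1.0,"rx":0,"ry":0,"rz":0}]}}

```text
time: 19.03
position: [0.6589, 0.0047, 0.1001]
tool_rot: [0.68, 0.734, 0.0, 0.001]
ft_force: [-2.5, -0.4, 10.9]
grip_width: 0.012
```

Emit:
{"method": "send_rows", "body": {"deltas": [{"tx":0,"ty":0,"tz":0.25,"rx":0,"ry":0,"rz":0},{"tx":0,"ty":0,"tz":0.5,"rx":0,"ry":0,"rz":0},{"tx":0,"ty":0,"tz":0.75,"rx":0,"ry":0,"rz":0},{"tx":0,"ty":0,"tz":1.0,"rx":0,"ry":0,"rz":0}]}}

```text
time: 19.37
position: [0.6588, 0.0047, 0.09]
tool_rot: [0.68, 0.734, 0.0, 0.001]
ft_force: [-3.3, -0.0, 11.7]
grip_width: 0.0117
```

Emit:
{"method": "send_rows", "body": {"deltas": [{"tx":0,"ty":0,"tz":0.2,"rx":0,"ry":0,"rz":0},{"tx":0,"ty":0,"tz":0.4,"rx":0,"ry":0,"rz":0},{"tx":0,"ty":0,"tz":0.6,"rx":0,"ry":0,"rz":0},{"tx":0,"ty":0,"tz":0.6,"rx":0,"ry":0,"rz":0}]}}

```text
time: 19.7
position: [0.6587, 0.0048, 0.0836]
tool_rot: [0.68, 0.734, 0.0, 0.001]
ft_force: [-1.3, -0.1, 9.0]
grip_width: 0.0119
```

Sliding at about 10 N, about 5 mm left. Smaller steps.

Emit:
{"method": "send_rows", "body": {"deltas": [{"tx":0,"ty":0,"tz":0.15,"rx":0,"ry":0,"rz":0},{"tx":0,"ty":0,"tz":0.3,"rx":0,"ry":0,"rz":0},{"tx":0,"ty":0,"tz":0.35,"rx":0,"ry":0,"rz":0},{"tx":0,"ty":0,"tz":0.35,"rx":0,"ry":0,"rz":0}]}}

```text
time: 20.03
position: [0.6587, 0.0047, 0.0803]
tool_rot: [0.68, 0.734, -0.0, 0.001]
ft_force: [-1.5, -0.3, 9.9]
grip_width: 0.0115
```

Emit:
{"method": "send_rows", "body": {"deltas": [{"tx":0,"ty":0,"tz":0.05,"rx":0,"ry":0,"rz":0},{"tx":0,"ty":0,"tz":0.08,"rx":0,"ry":0,"rz":0}]}}

```text
time: 20.2
position: [0.6587, 0.0047, 0.0797]
tool_rot: [0.68, 0.734, 0.0, 0.001]
ft_force: [-2.6, -0.7, 10.5]
grip_width: 0.0114
```

Emit:
{"method": "send_rows", "body": {"deltas": [{"tx":0,"ty":0,"tz":0.04,"rx":0,"ry":0,"rz":0},{"tx":0,"ty":0,"tz":0.04,"rx":0,"ry":0,"rz":0}]}}

```text
time: 20.37
position: [0.6587, 0.0047, 0.0793]
tool_rot: [0.68, 0.734, 0.0, 0.001]
ft_force: [-2.4, 0.0, 10.7]
grip_width: 0.0112
```

Emit:
{"method": "send_rows", "body": {"deltas": [{"tx":0,"ty":0,"tz":0.05,"rx":0,"ry":0,"rz":0},{"tx":0,"ty":0,"tz":0.05,"rx":0,"ry":0,"rz":0}]}}

```text
time: 20.53
position: [0.6587, 0.0047, 0.0788]
tool_rot: [0.68, 0.734, -0.0, 0.001]
ft_force: [-2.2, -1.0, 10.4]
grip_width: 0.0116
```

Emit:
{"method": "send_rows", "body": {"deltas": [{"tx":0,"ty":0,"tz":0.03,"rx":0,"ry":0,"rz":0},{"tx":0,"ty":0,"tz":0.03,"rx":0,"ry":0,"rz":0}]}}

```text
time: 20.7
position: [0.6587, 0.0047, 0.0788]
tool_rot: [0.68, 0.734, 0.0, 0.001]
ft_force: [-3.7, -0.3, 11.9]
grip_width: 0.0116
```

Emit:
{"method": "send_rows", "body": {"deltas": [{"tx":0,"ty":0,"tz":0.02,"rx":0,"ry":0,"rz":0},{"tx":0,"ty":0,"tz":0.02,"rx":0,"ry":0,"rz":0}]}}

```text
time: 20.87
position: [0.6587, 0.0048, 0.0788]
tool_rot: [0.68, 0.734, 0.0, 0.001]
ft_force: [-3.9, -0.1, 12.8]
grip_width: 0.0118
```

Emit:
{"method": "send_rows", "body": {"deltas": [{"tx":0,"ty":0,"tz":0.03,"rx":0,"ry":0,"rz":0},{"tx":0,"ty":0,"tz":0.03,"rx":0,"ry":0,"rz":0}]}}

```text
time: 21.03
position: [0.6587, 0.0047, 0.0788]
tool_rot: [0.68, 0.734, 0.0, 0.001]
ft_force: [-3.5, 0.1, 14.8]
grip_width: 0.0116
```

Emit:
{"method": "send_rows", "body": {"deltas": [{"tx":0,"ty":0,"tz":-0.14,"rx":0,"ry":0,"rz":0},{"tx":0,"ty":0,"tz":-0.14,"rx":0,"ry":0,"rz":0},{"tx":0,"ty":0,"tz":-0.14,"rx":0,"ry":0,"rz":0},{"tx":0,"ty":0,"tz":-0.14,"rx":0,"ry":0,"rz":0},{"tx":0,"ty":0,"tz":-0.14,"rx":0,"ry":0,"rz":0}], "claw": 4}}

```text
time: 21.45
position: [0.6581, 0.0051, 0.0765]
tool_rot: [0.68, 0.733, -0.0, -0.0]
ft_force: [-0.2, -0.6, -0.3]
grip_width: 0.0357
```

Emit:
{"method": "send_rows", "body": {"deltas": [{"tx":0,"ty":0,"tz":-1,"rx":0,"ry":0,"rz":0},{"tx":0,"ty":0,"tz":-3,"rx":0,"ry":0,"rz":0},{"tx":0,"ty":0,"tz":-6,"rx":0,"ry":0,"rz":0},{"tx":0,"ty":0,"tz":-9,"rx":0,"ry":0,"rz":0},{"tx":0,"ty":0,"tz":-12,"rx":0,"ry":0,"rz":0}]}}

```text
time: 21.87
position: [0.6582, 0.0051, 0.1986]
tool_rot: [0.68, 0.733, -0.0, -0.0]
ft_force: [1.9, 0.6, -0.8]
grip_width: 0.0397
```

Emit:
{"method": "send_rows", "body": {"deltas": [{"tx":0,"ty":-2,"tz":0,"rx":0,"ry":0,"rz":0},{"tx":0,"ty":-5,"tz":0,"rx":0,"ry":0,"rz":0},{"tx":0,"ty":-8,"tz":0,"rx":0,"ry":0,"rz":0},{"tx":0,"ty":-10,"tz":0,"rx":0,"ry":0,"rz":0},{"tx":0,"ty":-10,"tz":0,"rx":0,"ry":0,"rz":0}]}}

```text
time: 22.28
position: [0.5536, -0.0019, 0.1974]
tool_rot: [0.68, 0.733, -0.002, -0.002]
ft_force: [-0.5, 1.0, -0.5]
grip_width: 0.0398
```

Emit:
{"method": "send_rows", "body": {"deltas": [{"tx":0,"ty":0,"tz":0,"rx":0,"ry":0,"rz":0},{"tx":0,"ty":0,"tz":0,"rx":0,"ry":0,"rz":0},{"tx":0,"ty":0,"tz":0,"rx":0,"ry":0,"rz":0}]}}

```text
time: 22.53
position: [0.5605, -0.0028, 0.1976]
tool_rot: [0.68, 0.733, 0.001, 0.001]
ft_force: [0.5, 0.8, 0.2]
grip_width: 0.04
```

Run:
```python
from h import *
plan([.658,.005,.16],.078)
o=robot.get_obs();p=robot.camera("wrist"); cv2.imwrite("pics/w6.png",p["color"][:,:,::-1])
C=wcloud(p,o);P=C[(p["z_map"]>0)&(p["z_map"]<1)]
def rep(P,cs,n):
    for c in cs:
        m=(abs(P[:,0]-c[0])<.02)&(abs(P[:,1]-c[1])<.025)&(P[:,2]>.095)&(P[:,2]<.13); q=P[m]
        if len(q)>5: print(n,c,len(q),"median z %.4f p95 %.4f"%(np.median(q[:,2]),np.percentile(q[:,2],95)),cv2.minAreaRect(np.ascontiguousarray(q[:,:2],np.float32)))
cs=[(.4841,.095),(.4721,.02),(.4602,-.055),(.4482,-.13),(.6587,.005)]
rep(P,cs,"wrist")
for c in("top","side"):
    q=robot.camera(c); C=cloud(q); rep(C[(q["z_map"]>0)],cs,c); cv2.imwrite(f"pics/{c}6.png",q["color"][:,:,::-1])
```

```text
t 22.53 pos [ 0.5605 -0.0028  0.1976] F [0.54 0.84 0.16] w 0.04
delta cm [0.04 9.77 3.78] rot [ 0.002  0.001 -0.002] q [-0.2   0.47  1.62  0.    1.04 -0.28]
wrist (0.4841, 0.095) 604 median z 0.1042 p95 0.1055 ((0.48422348499298096, 0.09497016668319702), (0.032466959208250046, 0.01297359075397253), 80.76766204833984)
wrist (0.4721, 0.02) 554 median z 0.1042 p95 0.1055 ((0.472728431224823, 0.019745854660868645), (0.032593220472335815, 0.01312337163835764), 83.27137756347656)
wrist (0.4602, -0.055) 302 median z 0.1038 p95 0.1052 ((0.4616736173629761, -0.049878913909196854), (0.02238316833972931, 0.012176158837974072), 79.98577880859375)
wrist (0.6587, 0.005) 544 median z 0.1041 p95 0.1056 ((0.6585193872451782, 0.004987646825611591), (0.013067548163235188, 0.03242569416761398), 4.365913391113281)
top (0.4602, -0.055) 57 median z 0.1059 p95 0.1080 ((0.45846253633499146, -0.05869782716035843), (0.025757096707820892, 0.011628963984549046), 88.2507553100586)
side (0.4841, 0.095) 84 median z 0.1047 p95 0.1080 ((0.4858805239200592, 0.09532336890697479), (0.03180362284183502, 0.013260259293019772), 81.17610168457031)
side (0.4721, 0.02) 74 median z 0.1045 p95 0.1069 ((0.47309041023254395, 0.01989099755883217), (0.03136323019862175, 0.012670530006289482), 80.02731323242188)
side (0.4602, -0.055) 66 median z 0.1041 p95 0.1065 ((0.46153128147125244, -0.05443599075078964), (0.031136997044086456, 0.014006816782057285), 77.4526138305664)
side (0.6587, 0.005) 66 median z 0.1041 p95 0.1068 ((0.6606058478355408, 0.005510182119905949), (0.013427983038127422, 0.031353965401649475), 4.850915908813477)
```

View pics/w6.png

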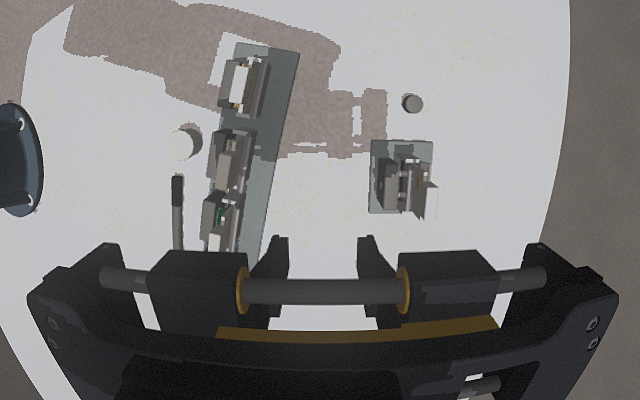

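View pics/side6.png

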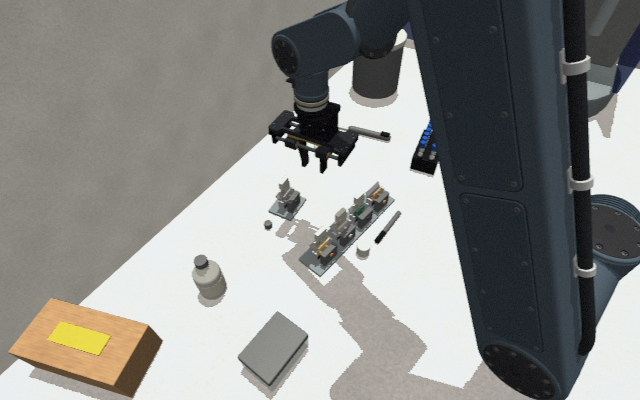

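The spare clip around (405,185) now holds its card. All four tab tops measure the same height in the wrist picture, place 4 is empty, and the jar, marker and cap haven't moved.

```bash
python3 -c "
from rig import robot
print(robot.hand_in(), robot.get_obs()['time'])"
```

```text
the job is handed in; nothing more can be done
the job is handed in; nothing more can be done
```

The weak clip was the last one on the robot's right-hand side of the rack (y ≈ -0.13 m, the one I took as place 4). That card is now fully home in the spare clip, and the job is handed in at about 22.7 s of the 64 s allowed.

- **Tug test:** I tugged all four cards up by about 4 mm. The first three resisted with about 8.5, 9.5 and 9.5 N, the last with about 2 N. The first reading is slightly under the stated 9 to 13 N, with up to 4 N of side force during that tug, but it is far above the weak one.
- **Sound cards:** I pushed the three sound cards back to their seats until the height stopped changing, at 13 to 14 N at the wrist. That is well under the 25 N limit on the seats.
- **Spare clip:** The weak card slid in at about 10 to 15 N and stopped on the seat with 14.8 N at the wrist.
- **Last checks:** The wrist camera read all four tab tops at 103.8 to 104.2 mm, and the side camera at 104.1 to 104.7 mm. The nominal height is 106 mm, and the untouched cards also read about 104 mm before, so I take this as calibration offset.
- **Bystanders:** The jar, marker, cap and reagent bottle look unmoved in the pictures; I did not measure them again. In the last top picture the arm seemed to hide most of the rack and the spare clip: it gave a reading for only one tab top.

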